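# Pack the hand planes by size and stack the tray on the bin

### The job

Pack the three wooden hand planes (the ones with a steel iron) into the blue bin, standing flat on their soles, side by side across the bin with one in each third of its length: the longest in the third at the bin's yellow end, the middle one in the centre, the shortest at the blue end. Then turn the blue tray half round and stack it on the bin, its yellow end over the bin's blue end, so that its lugs rest on the rim instead of nesting down onto the planes. Leave the two plain sanding blocks, the oil can and the tape roll where they are.

Things in the scene. Friction and masses are not known exactly. Their poses are not given: they have to be found in the camera images.
- plane_short_center (a point): Shortest wooden hand plane, 60 x 32 mm, body 24 mm high, with a tilted steel iron (blade) and a dark mouth in its top; the iron rises to 35 mm above the sole. Point: middle of the wooden body, half-way up (12 mm above the sole). x along its length (the iron leans towards +x), y across its 32 mm width, z up.
- plane_mid_center (a point): Middle wooden hand plane, 80 x 32 mm, body 24 mm high, with a tilted steel iron (blade) and a dark mouth in its top; the iron rises to 35 mm above the sole. Point: middle of the wooden body, half-way up (12 mm above the sole). x along its length (the iron leans towards +x), y across its 32 mm width, z up.
- plane_long_center (a point): Longest wooden hand plane, 100 x 32 mm, body 24 mm high, with a tilted steel iron (blade) and a dark mouth in its top; the iron rises to 35 mm above the sole. Point: middle of the wooden body, half-way up (12 mm above the sole). x along its length (the iron leans towards +x), y across its 32 mm width, z up.
- block_a_center (a point): Plain sanding block of the same wood, 70 x 32 x 24 mm, cork sole, no iron: a look-alike, stays where it is. Point: its centre, 12 mm up. x along its length, z up.
- block_b_center (a point): Plain sanding block of the same wood, 92 x 32 x 24 mm, cork sole, no iron: a look-alike, stays where it is. Point: its centre, 12 mm up. x along its length, z up.
- bin: Open blue stack-nest bin, one end wall yellow, fixed. Outside 146 (x) x 216 (y) x 54 mm high; walls 8, floor 5 mm: inside 130 x 200, 49 deep. Origin: centre of its underside; +y along its length to the yellow end. Thirds centred at y = +66, 0, -66 mm; planes lie along its x. Rim notches 40 mm wide, 30 deep: two in the yellow wall (x = -38, 38 mm), one in the blue (x = 0).
- tray_grip (a point): Loose blue tray, one end yellow, 350 g, 114 (x) x 184 (y) x 50 mm. Lift it by the grey cross wall at its middle: 10 mm thick (y), 106 long (x), top 60 mm above the underside. Point: on that wall, 45 mm above the underside; +y to the yellow end. Lugs stick out 20 mm at the ends, undersides 8 mm up; turned half round they rest on the bin's rim: tray underside then 46 mm over the bench, 8 mm play.
- tray_end (a point): Point at the tray's yellow end, 92 mm along the tray's +y from tray_grip, at the same height. Same axes as the tray.
- oil_can_center (a point): Small red oil can with a brass spout, 44 mm across, 91 mm high; bystander. Point: on its axis, 31 mm up.
- tape: Black roll of tape lying flat, 76 mm across, 22 mm high; bystander. Origin: centre of its underside.
Mind the look-alikes: they are no part of the job. Leave any turquoise look-alike of the part that bears plane_short_center alone.

How it is judged:
By the outcome, as a careful person would: the job done as asked, in the order asked, and still so for the second after the job is handed in, with the robot touching nothing.
It also fails if it takes over 115 s, if anything falls off the work surface, if the arm or the gripper's body presses on something with over 40 N, if the wrist force passes 120 N, or if a joint passes its speed limit or range.

### The arm

A 6-joint arm with a two-finger parallel gripper is mounted at the origin on the work surface. World frame = base frame: x ahead of the robot, y to its left, z up, the work surface at z = 0. Lengths are in m, angles in degrees, forces in N, time in s.
With the tool pointing down it reaches from about 0.25 to 0.725 m from the base axis. Payload 9.7 kg.
Tool frame: the origin (TCP) lies on the centre line of the jaws, within the pads' length; the fingertips stand 19 mm ahead of it and the grasp point (between the pads) is the TCP; z points along the fingers, y is the direction in which the jaws open and shut (so a half turn about z gives the same grasp; the last joint's range is limited). The gripper opens to 85 mm and grips with 20 to 120 N. Pads are 22 mm wide; open, the fingers measure 114 mm over their backs; the gripper's body (76 mm by 85 mm) begins 54 mm behind the grasp point. The pads swing forward as they close: fully open they stand 13 mm farther back than shut.
Start: joints at [64.114, 4.979, 10.078, 95.1, 0, 90], TCP at [0.24, 0.495, 0.25] pointing down, gripper open.
Joint ranges: [-179.16, 179.16], [-48.56, 103.87], [-65.8, 70.77], [-126.05, 130.52], [-82.76, 87.17], [-180, 180]. Speed limits (degrees/s): [127.2, 127.2, 147.25, 180, 180, 180].

### API

Orientations are given as [roll, pitch, yaw] about the fixed x, y, z axes, in that order (R = Rz(yaw) Ry(pitch) Rx(roll)).
In Python, from workcell import bot gives the robot as it stands.
- The arm moves only by the tool servo_tool, never from a script. Its argument "motion" is a list that holds one entry, the list of rows, each a list of 6 numbers: the shift along the tool's x, y, z in mm, then the turn, a rotation vector about the tool's x, y, z in rad. A call has 1 to 5 rows; each row shifts and turns the commanded pose from where the row before left it, along the tool's axes as they then stand; what a row does not reach is not made up. A row lasts 1/10 s, in which the tool goes at most 50 mm and 8.59 degrees, less where a joint would pass 70% of its speed; a pose out of reach is approached as far as the arm can. A call is refused whole if a number of a shift passes 50 or a number of a turn 0.15, either way. A call with a gripper value outside its range is refused whole. "gripper" is the finger opening in mm, from 0 to 85.4, set as the call begins (left out, the last holds). The fingers move at their own pace and stop on an object; "newtons" is the grip in N (left out, the last holds). Time passes only in rows, so rows that do not move let the fingers close. It gives the time, the measured TCP pose, the force and the opening at its end, in the units of the state.
- bot.get_obs(): the state, without advancing time (a new reading comes with each control period).
- bot.camera(name): name is "side" or "top"; returns a dict with "color" (384x512x3 uint8, red, green, blue), "fx", "fy", "cx", "cy" (pixels), "k1" (the pictures are not rectified: a ray, as slopes to the right and down, at radius r is drawn at 1 + k1 r^2 times it, then the intrinsics apply), "R" (3x3) and "t" (3): a world point X has camera coordinates R X + t. Camera axes: x right, y down, z forward; pixel columns grow to the right and rows downward; lengths in m; the calibration is good to about 2 mm. A picture is of the moment at which its call begins. There is no depth.
- bot.job_done(): hands the job in, once; it reports no verdict.
Trained networks look in a picture, given as the dict that the camera call returned (one of the last four; its "shot" number tells which), for a name from the list of things; names that differ only in an ending like _2 or _b are one class to them, and where a whole thing is asked for, a point or a joint stands for the part that bears it (a point fixed in the world has none). Each returns a list of dicts, best first, with "confidence" (0 to 1); they miss things now and then, are a little off and sometimes report something else, mostly with a low value. They report only what shows in the picture. A call takes as long as a camera call. They do not tell look-alikes from the thing itself.
- bot.look_for(picture, label): "rect" ([left, top, width, height] in pixels, round what is visible of it).
The state is a dict: "time": time; "q": joint angles; "qd": joint speeds; "joint_efforts": joint torques, N m; "ee_pos": TCP position; "tcp_rot": TCP orientation; "wrist_force": force on the tool from outside, world axes, zero at the start; "torque": the same for the moment, N m; "opening": finger opening in m.
Only numpy, scipy, OpenCV 4.12 (cv2) and the standard library are available. Lean on these libraries where they do the work, as an engineer would, in place of code of your own. Each camera call takes 0.05 s, during which the arm holds its last target.

## Working session

There is one attempt and no reset: what is moved stays moved. The work goes in short steps, Python scripts to look and compute and a tool call to move; the robot and the scene stay as the last step left them, time stands still between calls to the robot, and variables do not carry over. Pictures are saved under pics/ and viewed, and the job is handed in when it is done.

Besides the shell and the picture viewer there is one more tool, called after ">>>" as name(argument=value, ...), one argument or row to a line, values as JSON. servo_tool: Moves the arm, as the interface text tells. Its arguments: {"type":"object","properties":{"motion":{"type":"array","items":{"type":"array","items":{"type":"array","items":{"type":"number"}}}},"gripper":{"type":"number"},"newtons":{"type":"number"}},"required":["motion"]}

```bash
mkdir -p pics; ls; cat > h.py <<'E'
import numpy as np, cv2
from workcell import bot
def save(p,name): cv2.imwrite('pics/'+name+'.png',cv2.cvtColor(p['color'],cv2.COLOR_RGB2BGR))
E
python3 - <<'E'
from h import *
o=bot.get_obs(); print(o)
for n in('top','side'):
    p=bot.camera(n); save(p,n+'0'); print(n,{k:v for k,v in p.items() if k!='color'})
    for l in ['plane_short_center','plane_mid_center','plane_long_center','block_a_center','block_b_center','bin','tray_grip','oil_can_center','tape']:
        print(l,[(np.round(d['rect']).tolist(),round(d['confidence'],2)) for d in bot.look_for(p,l)])
E
```

```text
pics
{'time': 0.0, 'q': array([ 6.41132979e+01,  5.01078586e+00,  1.00349038e+01,  9.50987671e+01,
       -1.56836719e-04,  9.00015206e+01]), 'qd': array([-0.11888025,  0.09163727, -0.02919287, -0.05438308,  0.13062701,
        0.05221729]), 'joint_efforts': array([ 3.22715736e-03, -5.20387137e+01,  4.64804757e+01,  1.62244641e-02,
        2.57454549e-04,  1.46391648e-05]), 'ee_pos': array([0.24004106, 0.49463552, 0.24959009]), 'tcp_rot': array([-1.79925351e+02,  1.58817767e-04,  1.54111777e+02]), 'wrist_force': array([-0.16855595, -0.13628287,  0.01691789]), 'torque': array([ 0.00982397, -0.01940237,  0.02860581]), 'opening': 0.08540318629922751}
top {'fx': 366.0660410461214, 'fy': 366.0660410461214, 'cx': 254.56299828403044, 'cy': 193.16375321284718, 'k1': -0.0624558226184185, 'R': array([[ 0.01414334, -0.99970489, -0.01975086],
       [-0.99614539, -0.01237732, -0.08683993],
       [ 0.08656984,  0.02090293, -0.99602647]]), 't': array([-0.04256189,  0.57233364,  0.9707408 ]), 'shot': 1}
plane_short_center [([368.0, 275.0, 20.0, 24.0], 0.74), ([354.0, 236.0, 20.0, 26.0], 0.64), ([3
[... 776 characters left out ...]
 [ 0.41123094,  0.67552952, -0.61200408]]), 't': array([-0.5038104 ,  0.2160613 ,  0.93978448]), 'shot': 2}
plane_short_center [([229.0, 307.0, 29.0, 32.0], 0.97), ([242.0, 258.0, 19.0, 23.0], 0.89), ([263.0, 283.0, 23.0, 27.0], 0.74), ([280.0, 314.0, 23.0, 29.0], 0.74), ([203.0, 142.0, 46.0, 46.0], 0.68)]
plane_mid_center [([186.0, 187.0, 25.0, 15.0], 0.64)]
plane_long_center [([166.0, 160.0, 27.0, 17.0], 0.82)]
block_a_center [([248.0, 194.0, 17.0, 14.0], 0.57)]
block_b_center [([222.0, 224.0, 24.0, 26.0], 0.64)]
bin [([264.0, 210.0, 87.0, 79.0], 0.6)]
tray_grip [([204.0, 142.0, 46.0, 44.0], 0.71)]
oil_can_center [([288.0, 158.0, 18.0, 16.0], 0.51)]
tape [([308.0, 184.0, 25.0, 16.0], 0.5)]
```

```bash
python3 - <<'E'
import cv2
a=cv2.imread('pics/top0.png'); cv2.imwrite('pics/t0b.png',cv2.resize(a[80:320,90:440],None,fx=2.28,fy=2.28,interpolation=2))
a=cv2.imread('pics/side0.png'); cv2.imwrite('pics/s0b.png',cv2.resize(a[120:360,130:430],None,fx=2.5,fy=2.5,interpolation=2))
E
```

```text
(no output)
```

View pics/top0.png

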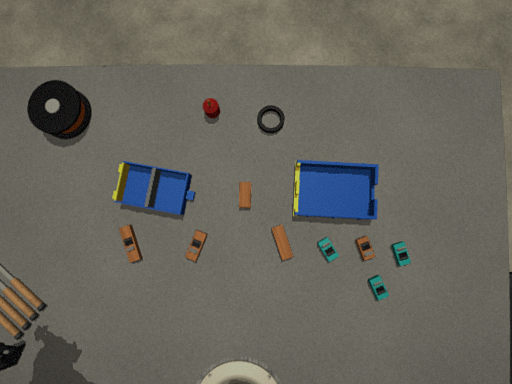

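View pics/t0b.png

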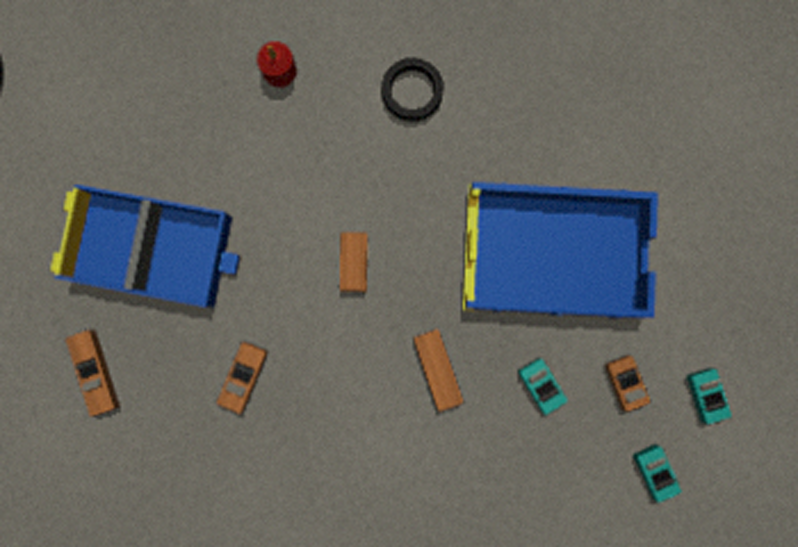

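View pics/s0b.png

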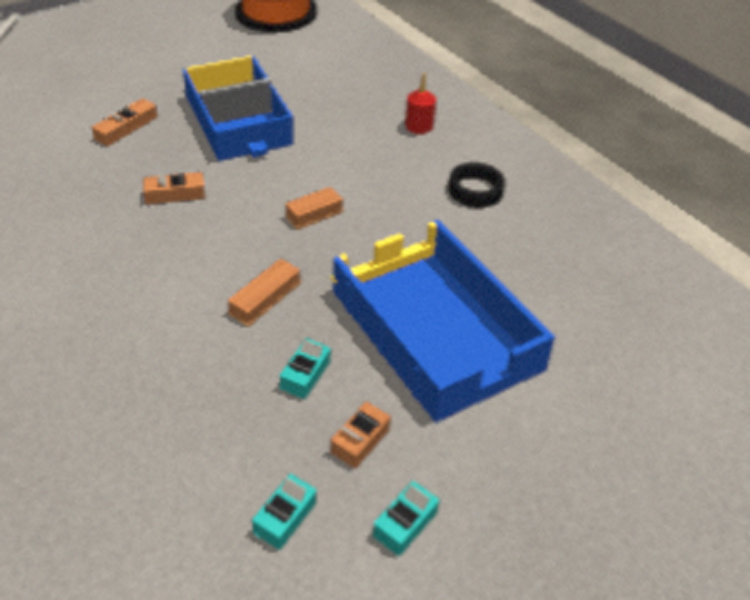

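The top view shows:
- **Planes:** three wooden planes with irons, long at (130,243), mid at (197,246) and short at (365,248).
- **Look-alikes for the short plane:** turquoise ones at (327,249), (401,253) and (378,288). Plain blocks sit at (245,195) and (282,243).
- **Bin and tray:** the bin is at (337,190) and the tray at (153,190). Both have their yellow end to the left.

Next I'll fit poses using both views.

```bash
cat >> h.py <<'E'
from scipy.optimize import minimize, least_squares
def proj(p,X):
    X=np.atleast_2d(X); c=X@np.array(p['R']).T+np.array(p['t']); s=c[:,:2]/c[:,2:]
    s=s*(1+p['k1']*(s**2).sum(1,keepdims=True))
    return s*[p['fx'],p['fy']]+[p['cx'],p['cy']]
def unproj(p,uv,z):
    d=(np.array(uv,float)-[p['cx'],p['cy']])/[p['fx'],p['fy']]; s=d.copy()
    for _ in range(10): s=d/(1+p['k1']*(s@s))
    R=np.array(p['R']); o=-R.T@p['t']; r=R.T@np.r_[s,1]; return o+r*(z-o[2])/r[2]
def box(L,W,z0,z1,x=0,y=0):
    return np.array([[x+a*L/2,y+b*W/2,z] for a in(-1,1) for b in(-1,1) for z in(z0,z1)])
def place(P,x,y,yaw,z=0):
    c,s=np.cos(yaw),np.sin(yaw); return P@np.array([[c,s,0],[-s,c,0],[0,0,1]])+[x,y,z]
S=4
def render(p,P,roi):
    x0,y0,w,h=roi; uv=(proj(p,P)+0.5-[x0,y0])*S-0.5
    m=np.zeros((h*S,w*S),np.uint8); cv2.fillConvexPoly(m,np.round(cv2.convexHull(uv.astype(np.float32))*16).astype(np.int32),255,shift=4)
    return cv2.resize(m,(w,h),interpolation=cv2.INTER_AREA)/255.
def woodmask(p):
    h=cv2.cvtColor(p['color'],cv2.COLOR_RGB2HSV); H,Sa,V=h[...,0].astype(int),h[...,1],h[...,2]
    return ((H<16)&(Sa>90)&(V>40)).astype(np.uint8)
E
python3 - <<'E'
from h import *
import pickle
ps=[bot.camera('top'),bot.camera('side')]; pickle.dump(ps,open('shots.pkl','wb'))
dims=dict(long=(100,(130,243)),mid=(80,(197,246)),short=(60,(365,248)),A=(70,(245,195)),B=(92,(282,243)))
res={}
for n,(L,uv) in dims.items():
    g=unproj(ps[0],uv,.012)
    ms=[];rois=[]
    for p in ps:
        u=proj(p,g)[0]; x0,y0=(u-32).astype(int); rois.append((x0,y0,64,64))
        m=woodmask(p)[y0:y0+64,x0:x0+64]
        m=cv2.morphologyEx(m,cv2.MORPH_CLOSE,np.ones((9,9)))
        k,lab,st,cen=cv2.connectedComponentsWithStats(m)
        i=1+np.argmin([np.hypot(*(cen[j]-32))-0.05*st[j,4] for j in range(1,k)]); ms.append((lab==i).astype(float))
    P=box(L/1000,.032,-.012,.012)
    if n in('long','mid','short'): pass
    def cost(v,only=(0,1)):
        return sum(np.abs(render(ps[i],place(P,v[0],v[1],v[2],v[3]),rois[i])-ms[i]).sum() for i in only)
    # init yaw from top mask
    ys,xs=np.nonzero(ms[0]); 
    best=None
    for y0 in np.radians(np.arange(-90,90,15)):
        c=cost([g[0],g[1],y0,.012]); 
        if best is None or c<best[0]: best=(c,y0)
    s0=np.array([[g[0],g[1],best[1],.012]]*5); s0[1,0]+=.008;s0[2,1]+=.008;s0[3,2]+=.2;s0[4,3]+=.006
    r=minimize(cost,s0[0],method='Nelder-Mead',options=dict(initial_simplex=s0,maxiter=600,xatol=1e-5,fatol=.01))
    r2=minimize(lambda v:cost([*v,.012],(0,)),r.x[:3],method='Nelder-Mead',options=dict(initial_simplex=r.x[:3]+np.vstack([np.zeros(3),np.diag([.006,.006,.15])])))
    res[n]=r.x
    print(n,'xyz mm',np.round(1e3*r.x[[0,1,3]],1),'yaw',round(np.degrees(r.x[2]),1),'cost',round(r.fun,1),ms[0].sum(),ms[1].sum(),'toponly',np.round(1e3*r2.x[:2],1),round(np.degrees(r2.x[2]),1),round(r2.fun,1))
pickle.dump(res,open('res.pkl','wb'))
p=ps[0]
for i,p in enumerate(ps):
    im=cv2.cvtColor(p['color'],cv2.COLOR_RGB2BGR).copy(); im=cv2.resize(im,None,fx=4,fy=4,interpolation=2)
    for n,v in res.items():
        h=cv2.convexHull(((proj(p,place(box(dims[n][0]/1e3,.032,-.012,.012),v[0],v[1],v[2],v[3]))+.5)*4).astype(np.int32)); cv2.polylines(im,[h],True,(0,255,0),1)
    im=im[170*4:300*4,100*4:420*4] if i==0 else im[150*4:330*4,150*4:320*4]
    cv2.imwrite(f'pics/fit{i}.png',cv2.resize(im,None,fx=.6 if i==0 else .8,fy=.6 if i==0 else .8,interpolation=cv2.INTER_AREA))
E
```

```text
long xyz mm [430.9 306.7  13.3] yaw 20.8 cost 97.0 496.0 243.0 toponly [431.2 307.1] 20.5 49.3
mid xyz mm [429.2 124.2  12.4] yaw -21.5 cost 67.6 376.0 256.0 toponly [429.6 124. ] -22.1 28.6
short xyz mm [ 428.3 -336.4   12.7] yaw 23.8 cost 101.3 286.0 354.0 toponly [ 428.9 -336.5] 21.5 44.1
A xyz mm [569.1  -7.5  12.5] yaw 1.0 cost 36.0 312.0 249.0 toponly [569.1  -7.5] 1.0 9.2
B xyz mm [ 441.2 -110.1   12.4] yaw 19.7 cost 55.3 421.0 402.0 toponly [ 441.9 -110.3] 19.4 23.9
```

View pics/fit0.png

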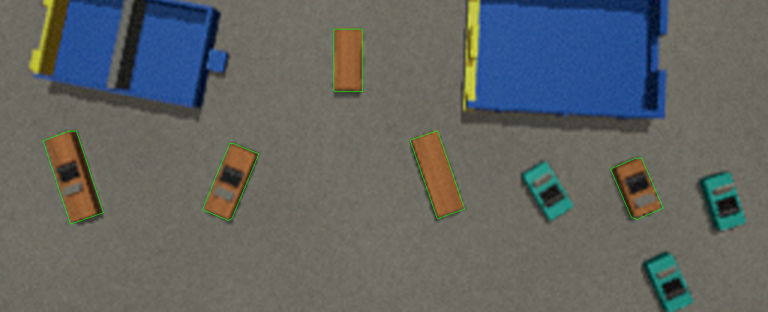

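View pics/fit1.png

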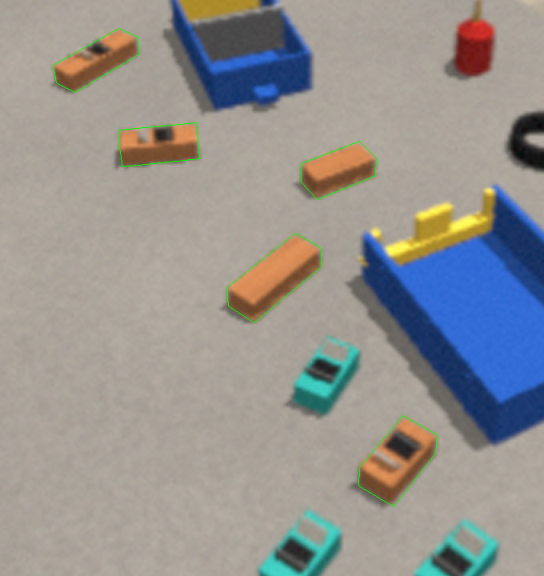

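```bash
cat > fitbt.py <<'E'
from h import *
import pickle
def bluemask(p):
    h=cv2.cvtColor(p['color'],cv2.COLOR_RGB2HSV); H,Sa,V=[h[...,k].astype(int) for k in range(3)]
    return (((H>103)&(H<130)&(Sa>110))|((H>20)&(H<36)&(Sa>110)&(V>50))).astype(np.uint8)
mm=1e-3
def B(cx,cy,L,W,z0,z1): return box(L*mm,W*mm,z0*mm,z1*mm,cx*mm,cy*mm)
def binparts():
    P=[B(0,0,146,216,0,24),B(-69,0,8,216,0,54),B(69,0,8,216,0,54)]
    for x0,x1 in((-73,-58),(-18,18),(58,73)): P.append(B((x0+x1)/2,104,x1-x0,8,0,54))
    for x0,x1 in((-73,-20),(20,73)): P.append(B((x0+x1)/2,-104,x1-x0,8,0,54))
    return P
def trayparts():
    return [B(0,0,114,184,0,50),B(0,0,106,10,0,60),B(-38,102,28,20,8,18),B(38,102,28,20,8,18),B(0,-102,28,20,8,18)]
def runion(p,parts,v,roi):
    m=0
    for P in parts: m=np.maximum(m,render(p,place(P,v[0],v[1],v[2],v[3]),roi))
    return m
def fit(ps,parts,uv0,yaw0,hw=75,extra=None):
    g=unproj(ps[0],uv0,.025); rois=[];ms=[]
    for p in ps:
        u=proj(p,g)[0]; x0,y0=(u-hw).astype(int); x0=max(x0,0);y0=max(y0,0); rois.append((x0,y0,2*hw,2*hw))
        m=bluemask(p)
        if extra: m=m|extra(p,proj(p,g)[0])
        m=m[y0:y0+2*hw,x0:x0+2*hw]; m=cv2.morphologyEx(m,cv2.MORPH_CLOSE,np.ones((5,5)))
        k,lab,st,cen=cv2.connectedComponentsWithStats(m); 
        i=lab[int(u[1]-y0),int(u[0]-x0)] or 1+np.argmax(st[1:,4]); ms.append((lab==i).astype(float))
    rois=[(r[0],r[1],m.shape[1],m.shape[0]) for r,m in zip(rois,ms)]
    cost=lambda v:sum(np.abs(runion(p,parts,v,r)-m).sum() for p,r,m in zip(ps,rois,ms))
    x0=np.array([g[0],g[1],yaw0,0.]); s0=x0+np.vstack([np.zeros(4),np.diag([.01,.01,.1,.006])])
    r=minimize(cost,x0,method='Nelder-Mead',options=dict(initial_simplex=s0,maxiter=500,xatol=1e-5,fatol=.01))
    return r,[m.sum() for m in ms]
def draw(p,parts,v,im,sc):
    for P in parts:
        h=cv2.convexHull(((proj(p,place(P,*v))+.5)*sc).astype(np.int32)); cv2.polylines(im,[h],True,(0,255,0),1)
E
cat > run1.py <<'E'
from fitbt import *
ps=pickle.load(open('shots.pkl','rb')); res=pickle.load(open('res.pkl','rb'))
def grey(p,u):
    m=np.zeros(p['color'].shape[:2],np.uint8); cv2.circle(m,tuple(int(a) for a in u),12,1,-1); return m
for n,parts,uv,ex in(('bin',binparts(),(337,190),None),('tray',trayparts(),(153,190),grey)):
    r,a=fit(ps,parts,uv,np.radians(0 if n=='bin' else -10),extra=ex); res[n]=r.x
    print(n,np.round(1e3*r.x[[0,1,3]],1),np.degrees(r.x[2]).round(2),r.fun,a)
pickle.dump(res,open('res.pkl','wb'))
for i,p in enumerate(ps):
    im=cv2.resize(cv2.cvtColor(p['color'],cv2.COLOR_RGB2BGR),None,fx=4,fy=4,interpolation=2)
    draw(p,binparts(),res['bin'],im,4);draw(p,trayparts(),res['tray'],im,4)
    im=im[150*4:230*4,100*4:400*4] if i==0 else im[120*4:300*4,180*4:370*4]
    f=.66 if i==0 else .8
    cv2.imwrite(f'pics/fitb{i}.png',cv2.resize(im,None,fx=f,fy=f,interpolation=cv2.INTER_AREA))
E
python3 run1.py
```

```text
bin [ 5.844e+02 -2.507e+02  5.000e-01] -2.37 199.2705882352941 [np.float64(4585.0), np.float64(3993.0)]
tray [583.6 244.8   0.7] -10.09 278.0549019607843 [np.float64(2992.0), np.float64(1262.0)]
```

View pics/fitb0.png

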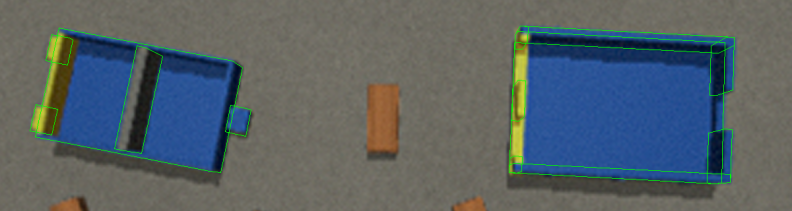

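View pics/fitb1.png

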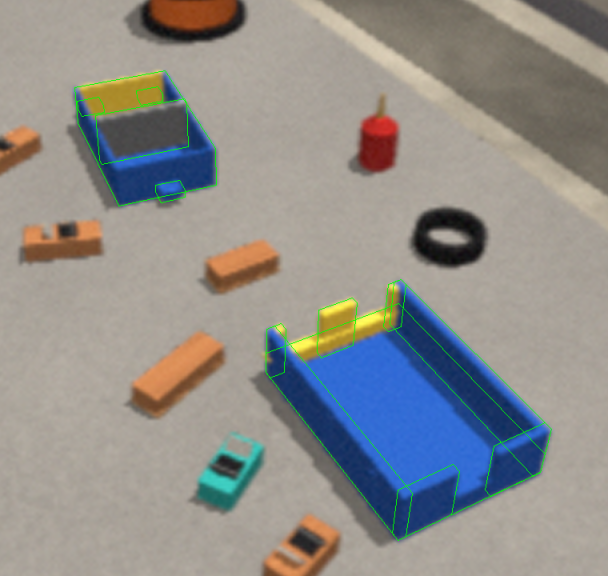

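```bash
cat > plan.py <<'E'
import sys,json,math
from h import *
# plan.py: x,y,z,yaw,n ...  (mm, deg) segments from the measured pose
def R(y): 
    c,s=math.cos(y),math.sin(y); return np.array([[c,s,0],[s,-c,0],[0,0,-1]])
o=bot.get_obs(); p=np.array(o['ee_pos'])*1e3; yaw=math.radians(o['tcp_rot'][2])
print('t',round(o['time'],2),'pos',p.round(1),'rpy',np.round(o['tcp_rot'],1),'F',np.round(o['wrist_force'],1),'open',round(o['opening']*1e3,1),'q',np.round(o['q'],0))
rows=[]
for a in sys.argv[1:]:
    x,y,z,yw,n=map(float,a.split(',')); n=int(n); p0=p.copy(); y0=yaw
    x=p0[0] if math.isnan(x) else x; y=p0[1] if math.isnan(y) else y; z=p0[2] if math.isnan(z) else z
    d=0 if math.isnan(yw) else (math.radians(yw)-y0+math.pi)%(2*math.pi)-math.pi
    for k in range(1,n+1):
        t=p0+(np.array([x,y,z])-p0)*k/n; ty=y0+d*k/n
        s=np.round(R(yaw).T@(t-p)).astype(int); w=round(-(ty-yaw),2)
        rows.append([int(v) for v in s]+[0,0,w]); p=p+R(yaw)@s; yaw-=w
        if np.linalg.norm(s)>50 or abs(w)>.149: print('LIMIT',s,w)
for i in range(0,len(rows),5): print(json.dumps(rows[i:i+5]))
print('end',p.round(1),round(math.degrees(yaw),1))
E
python3 plan.py 431,306.8,100,200.7,10
```

```text
t 1.1 pos [240.1 494.8 250.3] rpy [180.    0.  154.1] F [ 0.3  0.6 -0.2] open 85.5 q [64.  5. 10. 95. -0. 90.]
[[-25, -9, 15, 0, 0, -0.08], [-25, -10, 15, 0, 0, -0.08], [-24, -13, 15, 0, 0, -0.08], [-22, -14, 15, 0, 0, -0.09], [-22, -16, 15, 0, 0, -0.08]]
[[-19, -18, 15, 0, 0, -0.08], [-19, -20, 15, 0, 0, -0.08], [-16, -21, 15, 0, 0, -0.08], [-15, -22, 15, 0, 0, -0.08], [-14, -23, 15, 0, 0, -0.08]]
end [431.2 307.3 100.3] 200.5
```

>>> servo_tool(
  motion=[
    [[-25, -9, 15, 0, 0, -0.08], [-25, -10, 15, 0, 0, -0.08], [-24, -13, 15, 0, 0, -0.08], [-22, -14, 15, 0, 0, -0.09], [-22, -16, 15, 0, 0, -0.08]],
  ],
  gripper=60,
  newtons=40,
)

```text
time: 1.6
ee_pos: [0.3366, 0.4004, 0.1748]
tcp_rot: [180.0, 0.0, 177.8]
wrist_force: [-0.2, 0.8, 0.0]
opening: 0.06
```

>>> servo_tool(
  motion=[
    [[-19, -18, 15, 0, 0, -0.08], [-19, -20, 15, 0, 0, -0.08], [-16, -21, 15, 0, 0, -0.08], [-15, -22, 15, 0, 0, -0.08], [-14, -23, 15, 0, 0, -0.08]],
  ],
)

```text
time: 2.1
ee_pos: [0.4319, 0.3064, 0.0998]
tcp_rot: [180.0, 0.0, -159.3]
wrist_force: [-0.2, -0.1, -0.9]
opening: 0.0598
```

>>> servo_tool(
  motion=[
    [[0, 0, 0, 0, 0, 0], [0, 0, 0, 0, 0, 0]],
  ],
)

```text
time: 2.3
ee_pos: [0.4313, 0.3069, 0.1001]
tcp_rot: [180.0, -0.0, -159.6]
wrist_force: [-0.4, 0.7, -0.2]
opening: 0.0604
```

```bash
python3 - <<'E'
from h import *
p=bot.camera('side'); save(p,'s1'); cv2.imwrite('pics/s1c.png',cv2.resize(cv2.cvtColor(p['color'],4)[100:260,110:310],None,fx=3,fy=3,interpolation=2))
E
python3 plan.py 431,306.8,22,200.7,4
```

```text
t 2.35 pos [431.1 307.5 100.6] rpy [ 180.     0.  -159.6] F [-0.2  0.2  0.2] open 60.2 q [ 35.   2. -10.  78.   0.  15.]
[[0, 0, 20, 0, 0, -0.0], [0, 0, 19, 0, 0, -0.0], [0, 0, 20, 0, 0, -0.0], [0, -1, 20, 0, 0, -0.0]]
end [431.5 306.6  21.6] -159.6
```

View pics/s1c.png

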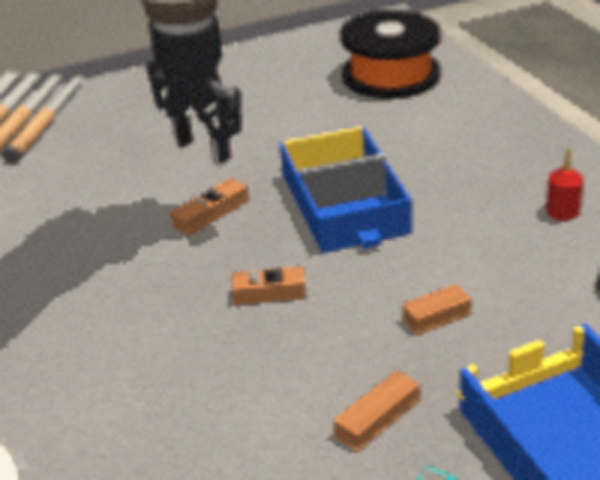

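Side view: the gripper hangs over the long plane at (210,205) in the crop, jaws across its width. I'll go down and grip.

>>> servo_tool(
  motion=[
    [[0, 0, 20, 0, 0, 0], [0, 0, 20, 0, 0, 0], [0, 0, 20, 0, 0, 0], [0, 0, 12, 0, 0, 0], [0, 0, 6, 0, 0, 0]],
  ],
)

```text
time: 2.85
ee_pos: [0.4306, 0.3077, 0.0218]
tcp_rot: [-180.0, -0.0, -159.4]
wrist_force: [-0.3, 0.4, 0.2]
opening: 0.06
```

>>> servo_tool(
  motion=[
    [[0, 0, 0, 0, 0, 0], [0, 0, 0, 0, 0, 0], [0, 0, 0, 0, 0, 0], [0, 0, 0, 0, 0, 0], [0, 0, 0, 0, 0, 0]],
  ],
  gripper=20,
  newtons=40,
)

```text
time: 3.35
ee_pos: [0.4317, 0.3077, 0.0234]
tcp_rot: [180.0, 0.1, -159.5]
wrist_force: [-1.9, 0.5, 5.8]
opening: 0.031
```

>>> servo_tool(
  motion=[
    [[0, 0, 0, 0, 0, 0], [0, 0, -5, 0, 0, 0], [0, 0, -10, 0, 0, 0], [0, 0, -15, 0, 0, 0]],
  ],
)

```text
time: 3.75
ee_pos: [0.4308, 0.3069, 0.0526]
tcp_rot: [-180.0, -0.1, -159.5]
wrist_force: [-0.9, -0.3, -1.9]
opening: 0.0311
```

```bash
python3 - <<'E'
from h import *
p=bot.camera('side'); cv2.imwrite('pics/s2c.png',cv2.resize(cv2.cvtColor(p['color'],4)[120:220,130:250],None,fx=4,fy=4,interpolation=2))
E
python3 plan.py 431,306.8,120,200.7,3 587,-188.8,120,177.6,18
```

```text
t 3.8 pos [432.  307.8  55.9] rpy [ 180.     0.2 -159.5] F [0.1 1.1 2. ] open 31.0 q [ 35.   3. -14.  73.  -0.  15.]
[[0, 0, -21, 0, 0, -0.0], [1, 0, -22, 0, 0, -0.0], [0, -1, -21, 0, 0, -0.0], [2, -29, 0, 0, 0, 0.02], [1, -29, 0, 0, 0, 0.02]]
[[0, -28, 0, 0, 0, 0.03], [-1, -29, 0, 0, 0, 0.02], [-1, -29, 0, 0, 0, 0.02], [-1, -29, 0, 0, 0, 0.02], [-2, -29, 0, 0, 0, 0.03]]
[[-3, -28, 0, 0, 0, 0.02], [-4, -29, 0, 0, 0, 0.02], [-4, -28, 0, 0, 0, 0.02], [-5, -29, 0, 0, 0, 0.02], [-5, -28, 0, 0, 0, 0.03]]
[[-7, -28, 0, 0, 0, 0.02], [-6, -28, 0, 0, 0, 0.02], [-8, -28, 0, 0, 0, 0.02], [-8, -28, 0, 0, 0, 0.03], [-8, -28, 0, 0, 0, 0.02]]
[[-9, -27, 0, 0, 0, 0.02]]
end [ 586.5 -188.8  119.9] -182.4
```

View pics/s2c.png

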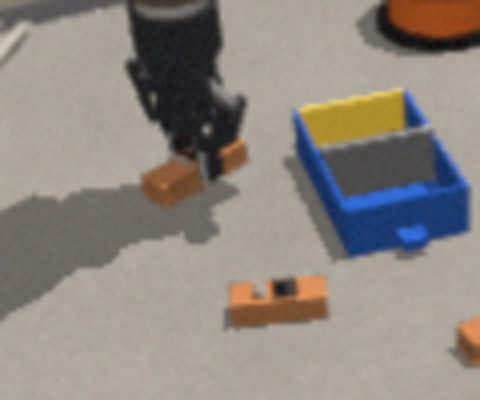

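>>> servo_tool(
  motion=[
    [[0, 0, -21, 0, 0, 0], [0, 0, -22, 0, 0, 0], [0, 0, -21, 0, 0, 0], [2, -29, 0, 0, 0, 0.02], [1, -29, 0, 0, 0, 0.02]],
  ],
)

```text
time: 4.3
ee_pos: [0.4487, 0.2518, 0.1179]
tcp_rot: [180.0, 0.1, -161.7]
wrist_force: [-0.1, -0.6, -1.0]
opening: 0.0308
```

>>> servo_tool(
  motion=[
    [[0, -28, 0, 0, 0, 0.03], [-1, -29, 0, 0, 0, 0.02], [-1, -29, 0, 0, 0, 0.02], [-1, -29, 0, 0, 0, 0.02], [-2, -29, 0, 0, 0, 0.03]],
  ],
)

```text
time: 4.8
ee_pos: [0.4918, 0.1131, 0.1172]
tcp_rot: [180.0, 0.1, -168.7]
wrist_force: [-0.2, 0.9, -1.2]
opening: 0.0313
```

>>> servo_tool(
  motion=[
    [[-3, -28, 0, 0, 0, 0.02], [-4, -29, 0, 0, 0, 0.02], [-4, -28, 0, 0, 0, 0.02], [-5, -29, 0, 0, 0, 0.02], [-5, -28, 0, 0, 0, 0.03]],
  ],
)

```text
time: 5.3
ee_pos: [0.535, -0.024, 0.1172]
tcp_rot: [-180.0, 0.1, -175.0]
wrist_force: [1.1, 0.2, -0.6]
opening: 0.0309
```

>>> servo_tool(
  motion=[
    [[-7, -28, 0, 0, 0, 0.02], [-6, -28, 0, 0, 0, 0.02], [-8, -28, 0, 0, 0, 0.02], [-8, -28, 0, 0, 0, 0.03], [-8, -28, 0, 0, 0, 0.02]],
  ],
)

```text
time: 5.8
ee_pos: [0.5784, -0.1622, 0.1171]
tcp_rot: [-180.0, 0.1, 178.7]
wrist_force: [0.3, 0.8, -0.6]
opening: 0.0315
```

>>> servo_tool(
  motion=[
    [[-9, -27, 0, 0, 0, 0.02], [0, 0, 0, 0, 0, 0]],
  ],
)

```text
time: 6.0
ee_pos: [0.5869, -0.191, 0.1165]
tcp_rot: [-179.9, 0.0, 177.4]
wrist_force: [0.1, 0.1, -1.2]
opening: 0.0313
```

```bash
cat > snap.py <<'E'
import sys
from h import *
n=sys.argv[1]
a=bot.camera('top');b=bot.camera('side')
A=cv2.resize(cv2.cvtColor(a['color'],4)[130:270,270:430],None,fx=2.5,fy=2.5,interpolation=2)
C=cv2.resize(cv2.cvtColor(b['color'],4)[180:320,200:360],None,fx=2.5,fy=2.5,interpolation=2)
cv2.imwrite(f'pics/{n}.png',np.hstack([A,C]))
E
python3 snap.py b1; python3 plan.py 587,-188.8,60,177.6,3 587,-188.8,30,177.6,2
```

```text
t 6.1 pos [ 586.3 -188.4  116.5] rpy [180.   -0.  177.6] F [ 0.3  1.6 -0.8] open 31.3 q [-18.  13.   5.  81.   0. -15.]
[[0, 0, 19, 0, 0, -0.0], [0, 0, 19, 0, 0, -0.0], [-1, 0, 18, 0, 0, -0.0], [0, 0, 15, 0, 0, -0.0], [0, 0, 15, 0, 0, -0.0]]
end [ 587.3 -188.5   30.5] 177.6
```

View pics/b1.png

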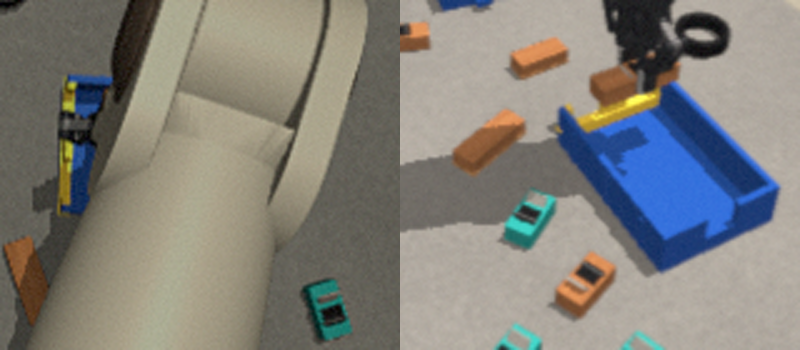

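The side view shows the long plane over the bin's yellow end and clear of the rim. I'll lower it.

>>> servo_tool(
  motion=[
    [[0, 0, 20, 0, 0, 0], [0, 0, 20, 0, 0, 0], [-1, 0, 20, 0, 0, 0], [0, 0, 15, 0, 0, 0], [0, 0, 9, 0, 0, 0]],
  ],
)

```text
time: 6.6
ee_pos: [0.5868, -0.1872, 0.0313]
tcp_rot: [180.0, -0.1, 177.7]
wrist_force: [-3.6, 2.4, 19.8]
opening: 0.0307
```

>>> servo_tool(
  motion=[
    [[0, 0, 1, 0, 0, 0], [0, 0, 1, 0, 0, 0], [0, 0, 0, 0, 0, 0]],
  ],
)

```text
time: 6.9
ee_pos: [0.5877, -0.188, 0.0312]
tcp_rot: [-180.0, 0.1, 177.6]
wrist_force: [-0.5, 0.0, 2.8]
opening: 0.0312
```

```bash
python3 snap.py b2; python3 plan.py
```

```text
t 7.0 pos [ 587.7 -188.1   31.1] rpy [-1.800e+02  1.000e-01  1.776e+02] F [-1.3  0.8  5.3] open 30.9 q [-18.  15.  -2.  72.   0. -15.]
end [ 587.7 -188.1   31.1] 177.6
```

View pics/b2.png

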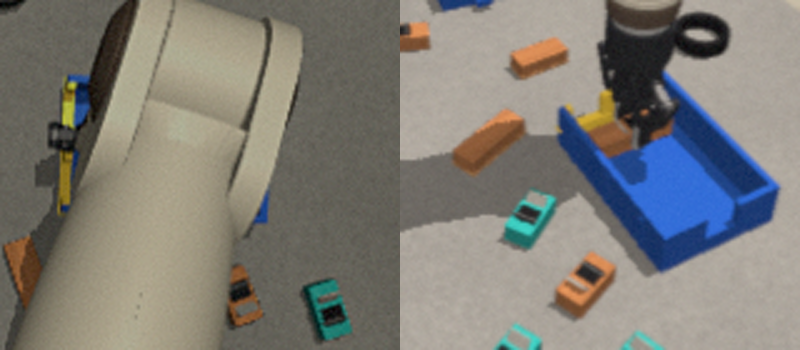

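>>> servo_tool(
  motion=[
    [[0, 0, 0, 0, 0, 0], [0, 0, 0, 0, 0, 0], [0, 0, 0, 0, 0, 0]],
  ],
  gripper=41,
)

```text
time: 7.3
ee_pos: [0.5879, -0.1903, 0.0315]
tcp_rot: [-179.8, 0.1, 177.5]
wrist_force: [-1.4, -10.5, 6.1]
opening: 0.0411
```

>>> servo_tool(
  motion=[
    [[0, 0, -10, 0, 0, 0], [0, 0, -15, 0, 0, 0], [0, 0, -20, 0, 0, 0], [0, 0, -25, 0, 0, 0], [0, 0, -20, 0, 0, 0]],
  ],
)

```text
time: 7.8
ee_pos: [0.5876, -0.1879, 0.1227]
tcp_rot: [-180.0, 0.1, 177.6]
wrist_force: [0.5, 0.6, -0.2]
opening: 0.0412
```

```bash
python3 snap.py b3; python3 plan.py 429.4,124.1,80,158.2,14
```

```text
t 7.9 pos [ 588.8 -188.3  124.6] rpy [-179.9    0.3  177.6] F [-0.4  0.4 -0.2] open 40.8 q [-18.  13.   6.  82.   0. -15.]
[[12, 22, 3, 0, 0, 0.02], [13, 21, 3, 0, 0, 0.03], [13, 22, 4, 0, 0, 0.02], [14, 20, 3, 0, 0, 0.03], [15, 21, 3, 0, 0, 0.02]]
[[14, 20, 3, 0, 0, 0.03], [16, 20, 3, 0, 0, 0.02], [16, 19, 3, 0, 0, 0.02], [16, 19, 4, 0, 0, 0.03], [17, 19, 3, 0, 0, 0.02]]
[[17, 18, 3, 0, 0, 0.03], [18, 18, 3, 0, 0, 0.02], [18, 17, 3, 0, 0, 0.02], [18, 17, 4, 0, 0, 0.03]]
end [429.2 123.7  79.6] 158.1
```

View pics/b3.png

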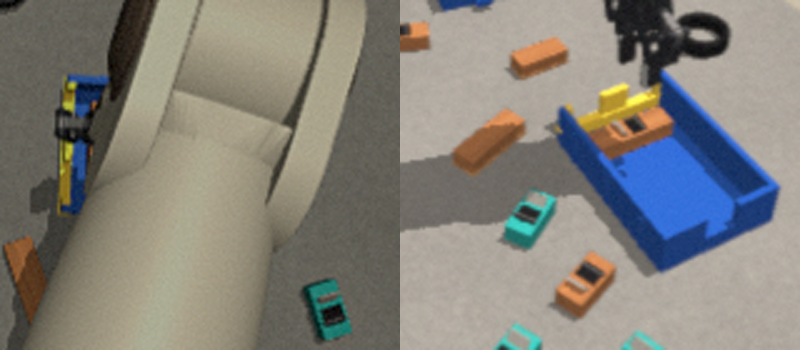

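The long plane stands in the bin's yellow third. On release the outer finger touched the wall with about 10 N, so the short one goes a little more inward. Next is the mid plane.

>>> servo_tool(
  motion=[
    [[12, 22, 3, 0, 0, 0.02], [13, 21, 3, 0, 0, 0.03], [13, 22, 4, 0, 0, 0.02], [14, 20, 3, 0, 0, 0.03], [15, 21, 3, 0, 0, 0.02]],
  ],
  gripper=60,
)

```text
time: 8.4
ee_pos: [0.5293, -0.0754, 0.1038]
tcp_rot: [180.0, -0.0, 170.7]
wrist_force: [1.3, 0.7, -0.2]
opening: 0.0601
```

>>> servo_tool(
  motion=[
    [[14, 20, 3, 0, 0, 0.03], [16, 20, 3, 0, 0, 0.02], [16, 19, 3, 0, 0, 0.02], [16, 19, 4, 0, 0, 0.03], [17, 19, 3, 0, 0, 0.02]],
  ],
)

```text
time: 8.9
ee_pos: [0.4724, 0.0361, 0.0879]
tcp_rot: [180.0, -0.0, 163.8]
wrist_force: [-0.1, -0.2, 0.1]
opening: 0.06
```

>>> servo_tool(
  motion=[
    [[17, 18, 3, 0, 0, 0.03], [18, 18, 3, 0, 0, 0.02], [18, 17, 3, 0, 0, 0.02], [18, 17, 4, 0, 0, 0.03], [0, 0, 0, 0, 0, 0]],
  ],
)

```text
time: 9.4
ee_pos: [0.4263, 0.1256, 0.0746]
tcp_rot: [-180.0, -0.1, 158.2]
wrist_force: [0.7, -0.7, -0.2]
opening: 0.0604
```

```bash
python3 - <<'E'
from h import *
p=bot.camera('side'); cv2.imwrite('pics/m1.png',cv2.resize(cv2.cvtColor(p['color'],4)[140:250,130:260],None,fx=4,fy=4,interpolation=2))
E
python3 plan.py 429.4,124.1,24,158.2,4
```

```text
t 9.45 pos [427.  124.8  75. ] rpy [-180.    -0.   158.3] F [-0.1 -0.9 -0.4] open 60.2 q [ 16.  -9. -23.  76.   0.  38.]
[[-1, 0, 13, 0, 0, 0.0], [0, 0, 12, 0, 0, 0.0], [-1, 0, 13, 0, 0, 0.0], [0, 0, 13, 0, 0, 0.0]]
end [428.9 124.   24. ] 158.3
```

View pics/m1.png

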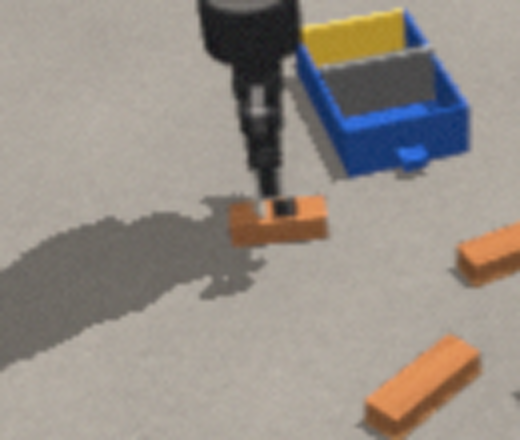

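The gripper is over the mid plane at (275,215) in the crop.

>>> servo_tool(
  motion=[
    [[-1, 0, 15, 0, 0, 0], [0, 0, 15, 0, 0, 0], [-1, 0, 13, 0, 0, 0], [0, 0, 8, 0, 0, 0], [0, 0, 0, 0, 0, 0]],
  ],
)

```text
time: 9.95
ee_pos: [0.4291, 0.1226, 0.0232]
tcp_rot: [-179.9, -0.1, 158.1]
wrist_force: [0.2, -0.4, 0.1]
opening: 0.0596
```

>>> servo_tool(
  motion=[
    [[0, 0, 0, 0, 0, 0], [0, 0, 0, 0, 0, 0], [0, 0, 0, 0, 0, 0], [0, 0, 0, 0, 0, 0], [0, 0, 0, 0, 0, 0]],
  ],
  gripper=20,
)

```text
time: 10.45
ee_pos: [0.4302, 0.1233, 0.0251]
tcp_rot: [180.0, 0.1, 158.1]
wrist_force: [-0.3, 0.3, 6.0]
opening: 0.0311
```

>>> servo_tool(
  motion=[
    [[0, 0, -10, 0, 0, 0], [0, 0, -20, 0, 0, 0], [0, 0, -25, 0, 0, 0], [0, 0, -25, 0, 0, 0], [0, 0, -15, 0, 0, 0]],
  ],
)

```text
time: 10.95
ee_pos: [0.43, 0.1233, 0.1215]
tcp_rot: [179.9, 0.1, 158.1]
wrist_force: [0.4, 0.1, -0.9]
opening: 0.0309
```

```bash
python3 - <<'E'
from h import *
p=bot.camera('side'); cv2.imwrite('pics/m2.png',cv2.resize(cv2.cvtColor(p['color'],4)[120:250,130:260],None,fx=4,fy=4,interpolation=2))
E
python3 plan.py 584.4,-250.7,118,177.6,15
```

```text
t 11.0 pos [430.7 123.5 123.2] rpy [179.9   0.2 158.1] F [ 0.7 -0.9  1.5] open 30.8 q [ 16. -10. -18.  81.   0.  38.]
[[-19, -19, 0, 0, 0, -0.02], [-18, -20, 1, 0, 0, -0.03], [-18, -20, 0, 0, 0, -0.02], [-17, -21, 0, 0, 0, -0.02], [-17, -21, 1, 0, 0, -0.02]]
[[-17, -21, 0, 0, 0, -0.03], [-16, -22, 0, 0, 0, -0.02], [-15, -22, 1, 0, 0, -0.02], [-15, -22, 0, 0, 0, -0.02], [-15, -23, 0, 0, 0, -0.03]]
[[-14, -23, 1, 0, 0, -0.02], [-13, -24, 0, 0, 0, -0.02], [-13, -23, 1, 0, 0, -0.02], [-13, -24, 0, 0, 0, -0.03], [-12, -24, 0, 0, 0, -0.02]]
end [ 584.9 -250.3  118.2] 177.6
```

View pics/m2.png

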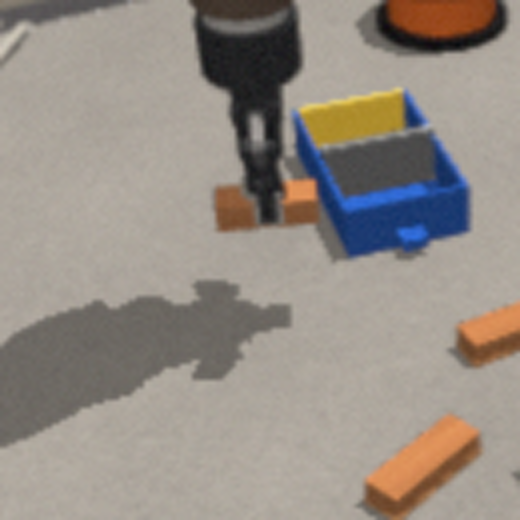

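The mid plane is held level. I'll carry it to the middle of the bin.

>>> servo_tool(
  motion=[
    [[-19, -19, 0, 0, 0, -0.02], [-18, -20, 1, 0, 0, -0.03], [-18, -20, 0, 0, 0, -0.02], [-17, -21, 0, 0, 0, -0.02], [-17, -21, 1, 0, 0, -0.02]],
  ],
)

```text
time: 11.5
ee_pos: [0.4804, -0.0027, 0.1166]
tcp_rot: [-180.0, -0.1, 164.5]
wrist_force: [0.9, 1.3, -1.3]
opening: 0.031
```

>>> servo_tool(
  motion=[
    [[-17, -21, 0, 0, 0, -0.03], [-16, -22, 0, 0, 0, -0.02], [-15, -22, 1, 0, 0, -0.02], [-15, -22, 0, 0, 0, -0.02], [-15, -23, 0, 0, 0, -0.03]],
  ],
)

```text
time: 12.0
ee_pos: [0.532, -0.1272, 0.1153]
tcp_rot: [180.0, -0.1, 171.4]
wrist_force: [0.2, 1.1, -0.7]
opening: 0.0312
```

>>> servo_tool(
  motion=[
    [[-14, -23, 1, 0, 0, -0.02], [-13, -24, 0, 0, 0, -0.02], [-13, -23, 1, 0, 0, -0.02], [-13, -24, 0, 0, 0, -0.03], [-12, -24, 0, 0, 0, -0.02]],
  ],
)

```text
time: 12.5
ee_pos: [0.5838, -0.2516, 0.1131]
tcp_rot: [180.0, -0.1, 177.7]
wrist_force: [-0.8, 0.8, -1.2]
opening: 0.0311
```

>>> servo_tool(
  motion=[
    [[0, 0, 0, 0, 0, 0], [0, 0, 0, 0, 0, 0]],
  ],
)

```text
time: 12.7
ee_pos: [0.5833, -0.2507, 0.113]
tcp_rot: [179.9, -0.1, 177.5]
wrist_force: [-0.1, -1.3, -1.1]
opening: 0.0308
```

```bash
python3 snap.py b4; python3 plan.py 584.4,-250.7,32,177.6,5
```

```text
t 12.8 pos [ 583.3 -249.9  113.8] rpy [ 1.800e+02 -1.000e-01  1.776e+02] F [ 0.7  0.1 -2.1] open 30.8 q [-23.  16.   8.  82.   0. -21.]
[[0, 0, 16, 0, 0, 0.0], [0, 0, 17, 0, 0, 0.0], [-1, 0, 16, 0, 0, 0.0], [0, -1, 16, 0, 0, 0.0], [0, 0, 17, 0, 0, 0.0]]
end [ 584.3 -251.    31.8] 177.6
```

View pics/b4.png

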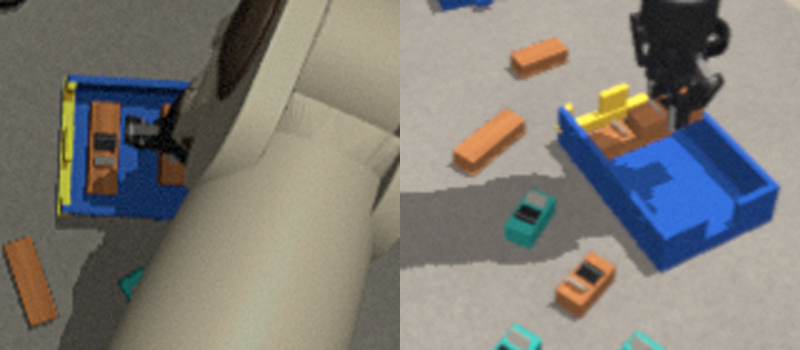

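>>> servo_tool(
  motion=[
    [[0, 0, 18, 0, 0, 0], [0, 0, 18, 0, 0, 0], [-1, -1, 18, 0, 0, 0], [0, 0, 16, 0, 0, 0], [0, 0, 10, 0, 0, 0]],
  ],
)

```text
time: 13.3
ee_pos: [0.5842, -0.2508, 0.0329]
tcp_rot: [180.0, -0.1, 177.6]
wrist_force: [0.2, -0.2, 0.0]
opening: 0.0313
```

>>> servo_tool(
  motion=[
    [[0, 0, 2, 0, 0, 0], [0, 0, 1, 0, 0, 0], [0, 0, 0, 0, 0, 0]],
  ],
)

```text
time: 13.6
ee_pos: [0.5851, -0.2518, 0.0321]
tcp_rot: [-180.0, 0.1, 177.6]
wrist_force: [-0.9, -0.0, -0.7]
opening: 0.0311
```

>>> servo_tool(
  motion=[
    [[0, 0, 0, 0, 0, 0], [0, 0, 0, 0, 0, 0], [0, 0, 0, 0, 0, 0]],
  ],
  gripper=41,
)

```text
time: 13.9
ee_pos: [0.585, -0.2519, 0.0318]
tcp_rot: [-180.0, 0.0, 177.6]
wrist_force: [1.5, 0.0, 0.0]
opening: 0.0411
```

>>> servo_tool(
  motion=[
    [[0, 0, -10, 0, 0, 0], [0, 0, -15, 0, 0, 0], [0, 0, -20, 0, 0, 0], [0, 0, -25, 0, 0, 0], [0, 0, -20, 0, 0, 0]],
  ],
)

```text
time: 14.4
ee_pos: [0.5851, -0.2519, 0.1244]
tcp_rot: [-180.0, 0.1, 177.6]
wrist_force: [0.2, -0.1, -0.3]
opening: 0.0409
```

```bash
python3 snap.py b5; python3 plan.py 428.4,-336.4,90,203,8
```

```text
t 14.5 pos [ 586.3 -252.4  126.3] rpy [-179.9    0.3  177.6] F [ 1.1 -0.2 -0.1] open 41.1 q [-23.  16.   9.  83.  -0. -21.]
[[19, -11, 5, 0, 0, -0.06], [20, -10, 4, 0, 0, -0.05], [21, -10, 5, 0, 0, -0.06], [21, -7, 4, 0, 0, -0.05], [21, -7, 5, 0, 0, -0.06]]
[[22, -6, 4, 0, 0, -0.05], [21, -4, 5, 0, 0, -0.06], [23, -3, 4, 0, 0, -0.05]]
end [ 427.8 -336.1   90.3] 202.8
```

View pics/b5.png

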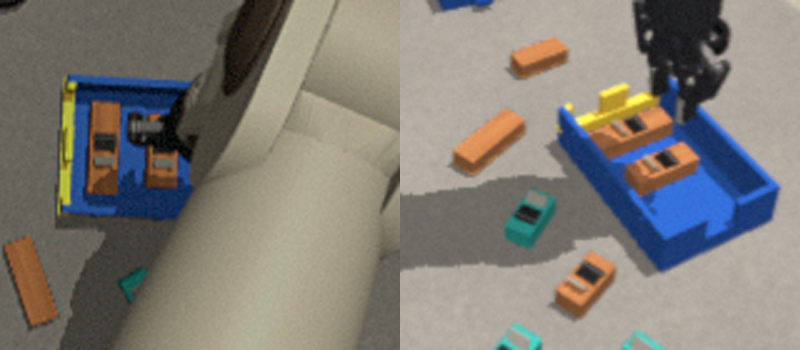

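The long and mid planes stand parallel on their soles. Next is the short wooden one, orange and not turquoise, at top pixel (365,248). Its iron and mouth show in the crop.

>>> servo_tool(
  motion=[
    [[19, -11, 5, 0, 0, -0.06], [20, -10, 4, 0, 0, -0.05], [21, -10, 5, 0, 0, -0.06], [21, -7, 4, 0, 0, -0.05], [21, -7, 5, 0, 0, -0.06]],
  ],
  gripper=55,
)

```text
time: 15.0
ee_pos: [0.485, -0.3042, 0.0983]
tcp_rot: [-180.0, 0.0, -166.2]
wrist_force: [-0.4, -0.2, 0.1]
opening: 0.055
```

>>> servo_tool(
  motion=[
    [[22, -6, 4, 0, 0, -0.05], [21, -4, 5, 0, 0, -0.06], [23, -3, 4, 0, 0, -0.05], [0, 0, 0, 0, 0, 0], [0, 0, 0, 0, 0, 0]],
  ],
)

```text
time: 15.5
ee_pos: [0.4263, -0.3356, 0.0856]
tcp_rot: [-180.0, 0.0, -157.3]
wrist_force: [0.9, 0.1, -0.1]
opening: 0.0546
```

```bash
python3 - <<'E'
from h import *
p=bot.camera('side'); cv2.imwrite('pics/q1.png',cv2.resize(cv2.cvtColor(p['color'],4)[220:350,200:330],None,fx=4,fy=4,interpolation=2))
E
python3 plan.py 428.4,-336.4,24.5,202.5,4
```

```text
t 15.55 pos [ 426.7 -335.4   85.6] rpy [-180.     0.  -157.2] F [-0.1  0.2 -0.6] open 54.8 q [-38.   4.  -9.  77.   0. -61.]
[[0, 0, 15, 0, 0, 0.0], [-1, -1, 16, 0, 0, 0.0], [0, 0, 15, 0, 0, 0.0], [0, -1, 15, 0, 0, 0.0]]
end [ 428.4 -336.9   24.6] -157.2
```

View pics/q1.png

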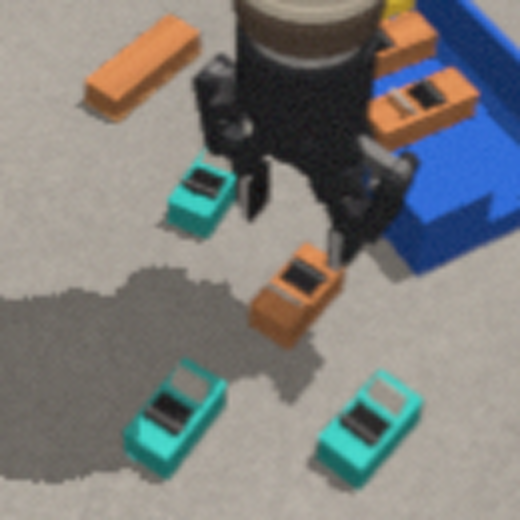

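The gripper is above the wooden short plane at (297,295) in the crop, and the turquoise neighbours are clear.

>>> servo_tool(
  motion=[
    [[0, 0, 16, 0, 0, 0], [-1, -1, 18, 0, 0, 0], [0, 0, 16, 0, 0, 0], [0, 0, 11, 0, 0, 0], [0, 0, 0, 0, 0, 0]],
  ],
)

```text
time: 16.05
ee_pos: [0.4275, -0.3351, 0.0229]
tcp_rot: [179.9, -0.1, -157.2]
wrist_force: [-0.1, 0.3, -0.6]
opening: 0.0552
```

>>> servo_tool(
  motion=[
    [[0, 0, 0, 0, 0, 0], [0, 0, 0, 0, 0, 0], [0, 0, 0, 0, 0, 0], [0, 0, 0, 0, 0, 0], [0, 0, 0, 0, 0, 0]],
  ],
  gripper=20,
)

```text
time: 16.55
ee_pos: [0.4282, -0.3363, 0.0254]
tcp_rot: [-179.9, 0.1, -157.2]
wrist_force: [1.1, 0.8, 6.5]
opening: 0.0313
```

>>> servo_tool(
  motion=[
    [[0, 0, -10, 0, 0, 0], [0, 0, -20, 0, 0, 0], [0, 0, -25, 0, 0, 0], [0, 0, -25, 0, 0, 0], [0, 0, -15, 0, 0, 0]],
  ],
)

```text
time: 17.05
ee_pos: [0.4279, -0.3363, 0.1217]
tcp_rot: [-179.9, 0.1, -157.2]
wrist_force: [0.6, -0.3, -0.7]
opening: 0.0313
```

```bash
python3 - <<'E'
from h import *
p=bot.camera('side'); cv2.imwrite('pics/q2.png',cv2.resize(cv2.cvtColor(p['color'],4)[200:350,200:350],None,fx=3.5,fy=3.5,interpolation=2))
E
python3 plan.py 582.0,-308,118,177.6,9
```

```text
t 17.1 pos [ 428.5 -336.7  123.5] rpy [-1.798e+02  1.000e-01 -1.572e+02] F [ 0.6 -0.3  1.1] open 31.4 q [-38.   3.  -6.  81.  -0. -61.]
[[-17, -4, 1, 0, 0, 0.05], [-17, -2, 0, 0, 0, 0.05], [-17, -2, 1, 0, 0, 0.05], [-18, -2, 0, 0, 0, 0.05], [-17, 0, 1, 0, 0, 0.04]]
[[-17, 1, 1, 0, 0, 0.05], [-18, 1, 0, 0, 0, 0.05], [-17, 2, 1, 0, 0, 0.05], [-17, 3, 1, 0, 0, 0.05]]
end [ 582.1 -308.3  117.5] -182.4
```

View pics/q2.png

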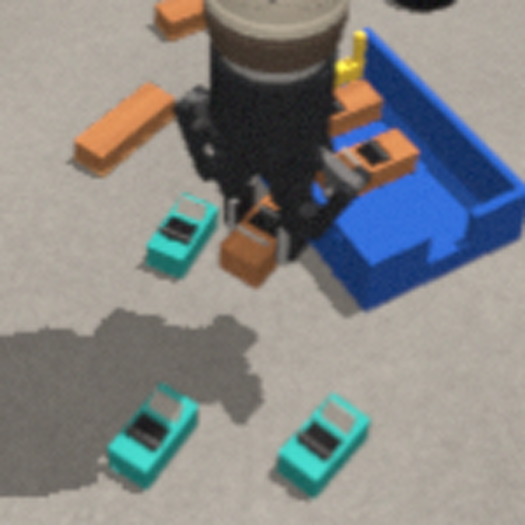

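>>> servo_tool(
  motion=[
    [[-17, -4, 1, 0, 0, 0.05], [-17, -2, 0, 0, 0, 0.05], [-17, -2, 1, 0, 0, 0.05], [-18, -2, 0, 0, 0, 0.05], [-17, 0, 1, 0, 0, 0.04]],
  ],
)

```text
time: 17.6
ee_pos: [0.5134, -0.32, 0.1154]
tcp_rot: [180.0, -0.1, -171.1]
wrist_force: [0.9, -0.0, -0.9]
opening: 0.0309
```

>>> servo_tool(
  motion=[
    [[-17, 1, 1, 0, 0, 0.05], [-18, 1, 0, 0, 0, 0.05], [-17, 2, 1, 0, 0, 0.05], [-17, 3, 1, 0, 0, 0.05], [0, 0, 0, 0, 0, 0]],
  ],
)

```text
time: 18.1
ee_pos: [0.5823, -0.3067, 0.1117]
tcp_rot: [180.0, -0.1, 177.6]
wrist_force: [-0.8, 0.5, -0.7]
opening: 0.0309
```

>>> servo_tool(
  motion=[
    [[0, 0, 0, 0, 0, 0], [0, 0, 0, 0, 0, 0]],
  ],
)

```text
time: 18.3
ee_pos: [0.5805, -0.3076, 0.1129]
tcp_rot: [180.0, -0.0, 177.6]
wrist_force: [0.3, -0.3, 0.1]
opening: 0.0314
```

```bash
python3 snap.py b6; python3 plan.py 582,-309.2,32,177.6,5
```

```text
t 18.4 pos [ 580.6 -307.8  113.4] rpy [-180.    -0.   177.6] F [ 0.2 -0.4 -1. ] open 30.8 q [-28.  19.  12.  82.  -0. -26.]
[[0, 0, 16, 0, 0, -0.0], [-1, -1, 17, 0, 0, -0.0], [0, 0, 16, 0, 0, -0.0], [0, 0, 16, 0, 0, -0.0], [-1, 0, 16, 0, 0, -0.0]]
end [ 582.5 -308.8   32.4] 177.6
```

View pics/b6.png

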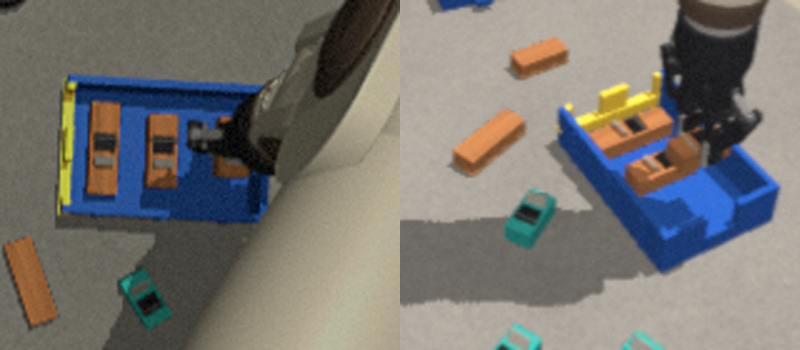

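>>> servo_tool(
  motion=[
    [[0, 0, 18, 0, 0, 0], [-1, -1, 18, 0, 0, 0], [0, 0, 18, 0, 0, 0], [-1, 0, 15, 0, 0, 0], [0, 0, 10, 0, 0, 0]],
  ],
)

```text
time: 18.9
ee_pos: [0.5826, -0.3086, 0.0331]
tcp_rot: [180.0, -0.0, 177.6]
wrist_force: [-0.1, -0.7, -0.5]
opening: 0.0313
```

>>> servo_tool(
  motion=[
    [[0, 0, 2, 0, 0, 0], [0, 0, 1, 0, 0, 0], [0, 0, 1, 0, 0, 0], [0, 0, 0, 0, 0, 0]],
  ],
)

```text
time: 19.3
ee_pos: [0.5835, -0.3088, 0.031]
tcp_rot: [-180.0, 0.1, 177.6]
wrist_force: [-0.6, 0.3, -0.6]
opening: 0.031
```

>>> servo_tool(
  motion=[
    [[0, 0, 0, 0, 0, 0], [0, 0, 0, 0, 0, 0], [0, 0, 0, 0, 0, 0]],
  ],
  gripper=39,
)

```text
time: 19.6
ee_pos: [0.5833, -0.3086, 0.0306]
tcp_rot: [-180.0, 0.0, 177.6]
wrist_force: [0.3, -0.3, -0.4]
opening: 0.0387
```

>>> servo_tool(
  motion=[
    [[0, 0, -10, 0, 0, 0], [0, 0, -15, 0, 0, 0], [0, 0, -20, 0, 0, 0], [0, 0, -25, 0, 0, 0], [0, 0, -20, 0, 0, 0]],
  ],
)

```text
time: 20.1
ee_pos: [0.5835, -0.3088, 0.1235]
tcp_rot: [-179.9, 0.1, 177.6]
wrist_force: [0.2, 0.3, -1.1]
opening: 0.039
```

```bash
python3 snap.py b7; python3 plan.py 583.6,244.8,130,169.9,20
```

```text
t 20.2 pos [ 584.6 -309.4  125.4] rpy [-179.8    0.3  177.6] F [ 0.7 -0.   0.4] open 39.2 q [-28.  19.  13.  83.  -0. -25.]
[[1, 28, 0, 0, 0, 0.01], [2, 27, 0, 0, 0, 0.0], [1, 28, -1, 0, 0, 0.01], [2, 28, 0, 0, 0, 0.01], [2, 27, 0, 0, 0, 0.0]]
[[2, 28, 0, 0, 0, 0.01], [2, 28, -1, 0, 0, 0.01], [3, 27, 0, 0, 0, 0.0], [3, 28, 0, 0, 0, 0.01], [2, 27, 0, 0, 0, 0.01]]
[[4, 28, -1, 0, 0, 0.0], [3, 27, 0, 0, 0, 0.01], [3, 28, 0, 0, 0, 0.01], [4, 27, 0, 0, 0, 0.0], [3, 28, 0, 0, 0, 0.01]]
[[4, 27, -1, 0, 0, 0.01], [5, 28, 0, 0, 0, 0.0], [4, 27, 0, 0, 0, 0.01], [4, 27, 0, 0, 0, 0.01], [5, 28, -1, 0, 0, 0.0]]
end [583.9 245.2 130.4] 170.2
```

View pics/b7.png

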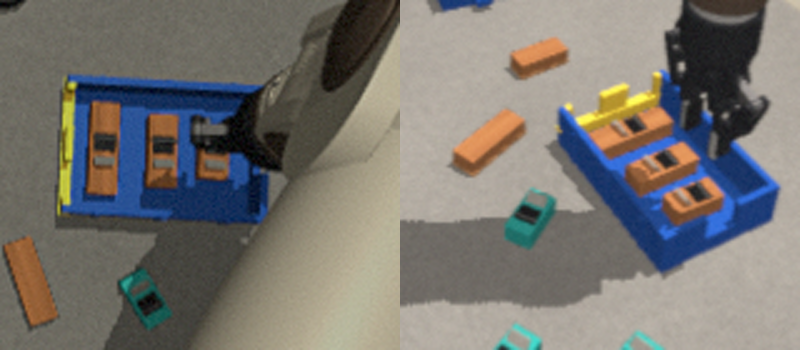

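All three planes stand in their thirds, and the short one went in without touching the wall. Now the tray.

>>> servo_tool(
  motion=[
    [[1, 28, 0, 0, 0, 0.01], [2, 27, 0, 0, 0, 0], [1, 28, -1, 0, 0, 0.01], [2, 28, 0, 0, 0, 0.01], [2, 27, 0, 0, 0, 0]],
  ],
  gripper=50,
)

```text
time: 20.7
ee_pos: [0.5827, -0.1692, 0.1215]
tcp_rot: [-180.0, 0.0, 175.9]
wrist_force: [-0.3, -0.2, 0.4]
opening: 0.0499
```

>>> servo_tool(
  motion=[
    [[2, 28, 0, 0, 0, 0.01], [2, 28, -1, 0, 0, 0.01], [3, 27, 0, 0, 0, 0], [3, 28, 0, 0, 0, 0.01], [2, 27, 0, 0, 0, 0.01]],
  ],
)

```text
time: 21.2
ee_pos: [0.5827, -0.0306, 0.1225]
tcp_rot: [180.0, 0.0, 173.6]
wrist_force: [-0.2, -0.1, 0.2]
opening: 0.0499
```

>>> servo_tool(
  motion=[
    [[4, 28, -1, 0, 0, 0], [3, 27, 0, 0, 0, 0.01], [3, 28, 0, 0, 0, 0.01], [4, 27, 0, 0, 0, 0], [3, 28, 0, 0, 0, 0.01]],
  ],
)

```text
time: 21.7
ee_pos: [0.5826, 0.1083, 0.1235]
tcp_rot: [180.0, 0.0, 171.9]
wrist_force: [0.4, -0.1, 0.7]
opening: 0.0497
```

>>> servo_tool(
  motion=[
    [[4, 27, -1, 0, 0, 0.01], [5, 28, 0, 0, 0, 0], [4, 27, 0, 0, 0, 0.01], [4, 27, 0, 0, 0, 0.01], [5, 28, -1, 0, 0, 0]],
  ],
)

```text
time: 22.2
ee_pos: [0.5822, 0.247, 0.1253]
tcp_rot: [-180.0, -0.0, 170.1]
wrist_force: [0.5, -0.1, 0.2]
opening: 0.0502
```

>>> servo_tool(
  motion=[
    [[0, 0, 0, 0, 0, 0], [0, 0, 0, 0, 0, 0]],
  ],
)

```text
time: 22.4
ee_pos: [0.5822, 0.2463, 0.1252]
tcp_rot: [-180.0, -0.0, 170.2]
wrist_force: [0.2, 0.0, 0.0]
opening: 0.05
```

```bash
cat > binchk.py <<'E'
from fitbt import *
res=pickle.load(open('res.pkl','rb')); b=res['bin']
ps=[bot.camera('top'),bot.camera('side')]; pickle.dump(ps,open('shots2.pkl','wb'))
for n,L,ly in(('long',100,62),('mid',80,0),('short',60,-58)):
    P=box(L/1e3,.032,0,.024)
    g=place(np.array([[0,ly/1e3,.017]]),b[0],b[1],b[2])[0]
    ms=[];rois=[]
    for p in ps:
        u=proj(p,g)[0]; x0,y0=(u-26).astype(int); rois.append((x0,y0,52,52)); m=woodmask(p)[y0:y0+52,x0:x0+52]; 
        k,lab,st,cen=cv2.connectedComponentsWithStats(cv2.morphologyEx(m,3,np.ones((5,5)))); i=1+np.argmin([np.hypot(*(cen[j]-26))-.05*st[j,4] for j in range(1,k)]); ms.append((lab==i).astype(float))
    cost=lambda v:np.abs(render(ps[0],place(P,v[0],v[1],v[2],.005),rois[0])-ms[0]).sum()+.5*np.abs(render(ps[1],place(P,v[0],v[1],v[2],.005),rois[1])-ms[1]).sum()
    x0=np.array([g[0],g[1],b[2]]); r=minimize(cost,x0,method='Nelder-Mead',options=dict(initial_simplex=x0+np.vstack([np.zeros(3),np.diag([.008,.008,.1])])))
    d=r.x[:2]-b[:2]; c,s=np.cos(b[2]),np.sin(b[2]); print(n,'in bin mm',np.round(1e3*np.array([c*d[0]+s*d[1],-s*d[0]+c*d[1]]),1),'rel yaw',np.degrees(r.x[2]-b[2]).round(1),round(r.fun,1))
im=np.hstack([cv2.resize(cv2.cvtColor(ps[0]['color'],4)[140:240,280:400],(400,333),interpolation=2),cv2.resize(cv2.cvtColor(ps[1]['color'],4)[130:230,150:270],(400,333),interpolation=2)]); cv2.imwrite('pics/c1.png',im)
E
python3 binchk.py; python3 plan.py 583.6,244.8,47,169.9,5
```

```text
long in bin mm [-0.  61.9] rel yaw -0.7 380.8
mid in bin mm [ 0.8 -2.2] rel yaw -1.6 493.7
short in bin mm [  2.7 -55.8] rel yaw -1.7 369.5
t 22.5 pos [582.4 245.3 125.3] rpy [-180.    -0.   170.1] F [-0.2  0.   0.3] open 50.1 q [23. 16.  8. 83. -0. 33.]
[[0, 0, 16, 0, 0, 0.0], [-1, 0, 15, 0, 0, 0.0], [0, 0, 16, 0, 0, 0.0], [0, 0, 16, 0, 0, 0.0], [0, 0, 15, 0, 0, 0.0]]
end [583.4 245.1  47.3] 170.1
```

View pics/c1.png

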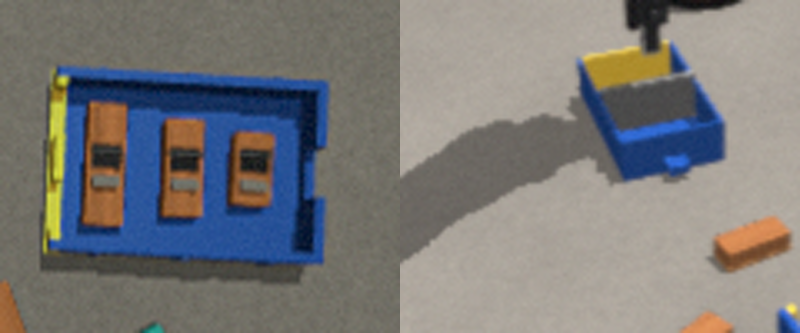

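The top view shows the planes standing apart and parallel in their thirds: long at bin y +62, mid at -2, short at -56. Next I'll grasp the tray wall.

>>> servo_tool(
  motion=[
    [[0, 0, 16, 0, 0, 0], [-1, 0, 16, 0, 0, 0], [0, 0, 16, 0, 0, 0], [0, 0, 16, 0, 0, 0], [0, 0, 13, 0, 0, 0]],
  ],
)

```text
time: 23.0
ee_pos: [0.583, 0.2453, 0.0464]
tcp_rot: [-180.0, -0.1, 170.1]
wrist_force: [-1.0, 0.2, -0.6]
opening: 0.0499
```

>>> servo_tool(
  motion=[
    [[0, 0, 0, 0, 0, 0], [0, 0, 0, 0, 0, 0], [0, 0, 0, 0, 0, 0], [0, 0, 0, 0, 0, 0], [0, 0, 0, 0, 0, 0]],
  ],
  gripper=0,
  newtons=90,
)

```text
time: 23.5
ee_pos: [0.5838, 0.246, 0.0492]
tcp_rot: [180.0, 0.1, 170.2]
wrist_force: [-0.2, 0.0, 3.0]
opening: 0.0089
```

>>> servo_tool(
  motion=[
    [[0, 0, 0, 0, 0, 0], [0, 0, -5, 0, 0, 0], [0, 0, -10, 0, 0, 0], [0, 0, -10, 0, 0, 0], [0, 0, -5, 0, 0, 0]],
  ],
)

```text
time: 24.0
ee_pos: [0.5838, 0.246, 0.0799]
tcp_rot: [180.0, 0.1, 170.2]
wrist_force: [-0.3, 0.2, -2.2]
opening: 0.0088
```

```bash
python3 - <<'E'
from h import *
p=bot.camera('side');t=bot.camera('top')
im=np.hstack([cv2.resize(cv2.cvtColor(t['color'],4)[130:250,90:230],(400,343),interpolation=2),cv2.resize(cv2.cvtColor(p['color'],4)[100:220,150:290],(400,343),interpolation=2)]); cv2.imwrite('pics/d1.png',im)
r=bot.look_for(t,'oil_can_center')[:1]; print(r, unproj(t,(211,104),.06), unproj(t,(271,119),.02))
E
python3 plan.py
```

```text
[{'rect': [201.7, 97.7, 18.3, 19.7], 'confidence': 0.84}] [0.80970072 0.08523745 0.06      ] [ 0.78113223 -0.07771273  0.02      ]
t 24.15 pos [583.7 245.9  78.8] rpy [180.    0.  170.2] F [-0.5  1.  -3.1] open 8.5 q [23. 16.  4. 78. -0. 33.]
end [583.7 245.9  78.8] 170.2
```

View pics/d1.png

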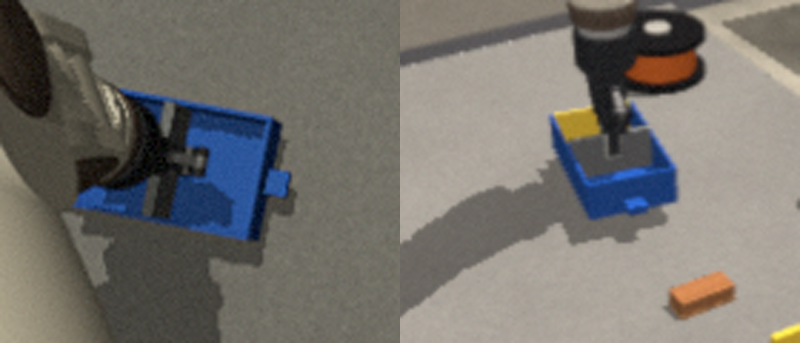

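The tray is held and level. I'll lift it, then carry it over while turning it half round.

```bash
python3 plan.py 584,245,150,170.2,3 584.4,-250.7,150,-2.4,27
```

```text
t 24.15 pos [583.7 245.9  78.8] rpy [180.    0.  170.2] F [-0.5  1.  -3.1] open 8.5 q [23. 16.  4. 78. -0. 33.]
[[0, 0, -24, 0, 0, -0.0], [0, -1, -23, 0, 0, -0.0], [0, 0, -24, 0, 0, -0.0], [-3, -18, 0, 0, 0, 0.11], [-5, -18, 0, 0, 0, 0.11]]
[[-7, -17, 0, 0, 0, 0.11], [-9, -16, 0, 0, 0, 0.12], [-11, -15, 0, 0, 0, 0.11], [-12, -13, 0, 0, 0, 0.11], [-14, -12, 0, 0, 0, 0.11]]
[[-15, -11, 0, 0, 0, 0.11], [-16, -9, 0, 0, 0, 0.11], [-17, -7, 0, 0, 0, 0.12], [-17, -5, 0, 0, 0, 0.11], [-19, -3, 0, 0, 0, 0.11]]
[[-18, -1, 0, 0, 0, 0.11], [-18, 1, 0, 0, 0, 0.11], [-18, 3, 0, 0, 0, 0.11], [-18, 5, 0, 0, 0, 0.11], [-17, 7, 0, 0, 0, 0.12]]
[[-16, 8, 0, 0, 0, 0.11], [-15, 11, 0, 0, 0, 0.11], [-14, 12, 0, 0, 0, 0.11], [-12, 14, 0, 0, 0, 0.11], [-11, 15, 0, 0, 0, 0.11]]
[[-9, 16, 0, 0, 0, 0.12], [-7, 17, 0, 0, 0, 0.11], [-6, 17, 0, 0, 0, 0.11], [-3, 18, 0, 0, 0, 0.11], [-1, 19, 0, 0, 0, 0.11]]
end [ 584.5 -251.1  149.8] -2.3
```

>>> servo_tool(
  motion=[
    [[0, 0, -24, 0, 0, 0], [0, -1, -23, 0, 0, 0], [0, 0, -24, 0, 0, 0], [-3, -18, 0, 0, 0, 0.11], [-5, -18, 0, 0, 0, 0.11]],
  ],
)

```text
time: 24.65
ee_pos: [0.583, 0.208, 0.1497]
tcp_rot: [180.0, 0.0, 157.4]
wrist_force: [-0.2, -1.2, -4.0]
opening: 0.0087
```

>>> servo_tool(
  motion=[
    [[-7, -17, 0, 0, 0, 0.11], [-9, -16, 0, 0, 0, 0.12], [-11, -15, 0, 0, 0, 0.11], [-12, -13, 0, 0, 0, 0.11], [-14, -12, 0, 0, 0, 0.11]],
  ],
)

```text
time: 25.15
ee_pos: [0.5836, 0.1157, 0.1488]
tcp_rot: [-180.0, -0.0, 125.2]
wrist_force: [-0.3, 0.3, -2.9]
opening: 0.0089
```

>>> servo_tool(
  motion=[
    [[-15, -11, 0, 0, 0, 0.11], [-16, -9, 0, 0, 0, 0.11], [-17, -7, 0, 0, 0, 0.12], [-17, -5, 0, 0, 0, 0.11], [-19, -3, 0, 0, 0, 0.11]],
  ],
)

```text
time: 25.65
ee_pos: [0.5835, 0.0235, 0.1488]
tcp_rot: [-180.0, -0.0, 93.1]
wrist_force: [0.4, 0.3, -3.6]
opening: 0.0084
```

>>> servo_tool(
  motion=[
    [[-18, -1, 0, 0, 0, 0.11], [-18, 1, 0, 0, 0, 0.11], [-18, 3, 0, 0, 0, 0.11], [-18, 5, 0, 0, 0, 0.11], [-17, 7, 0, 0, 0, 0.12]],
  ],
)

```text
time: 26.15
ee_pos: [0.584, -0.068, 0.1488]
tcp_rot: [-180.0, 0.0, 61.0]
wrist_force: [0.2, -0.1, -3.1]
opening: 0.009
```

>>> servo_tool(
  motion=[
    [[-16, 8, 0, 0, 0, 0.11], [-15, 11, 0, 0, 0, 0.11], [-14, 12, 0, 0, 0, 0.11], [-12, 14, 0, 0, 0, 0.11], [-11, 15, 0, 0, 0, 0.11]],
  ],
)

```text
time: 26.65
ee_pos: [0.584, -0.1599, 0.1487]
tcp_rot: [-180.0, 0.0, 29.5]
wrist_force: [0.0, -0.2, -1.7]
opening: 0.009
```

>>> servo_tool(
  motion=[
    [[-9, 16, 0, 0, 0, 0.12], [-7, 17, 0, 0, 0, 0.11], [-6, 17, 0, 0, 0, 0.11], [-3, 18, 0, 0, 0, 0.11], [-1, 19, 0, 0, 0, 0.11]],
  ],
)

```text
time: 27.15
ee_pos: [0.584, -0.2518, 0.1487]
tcp_rot: [-180.0, 0.0, -2.6]
wrist_force: [-0.0, -0.5, -2.6]
opening: 0.0086
```

>>> servo_tool(
  motion=[
    [[0, 0, 0, 0, 0, 0], [0, 0, 0, 0, 0, 0], [0, 0, 0, 0, 0, 0]],
  ],
)

```text
time: 27.45
ee_pos: [0.5842, -0.2505, 0.149]
tcp_rot: [-180.0, 0.0, -2.2]
wrist_force: [-0.1, -0.1, -2.5]
opening: 0.0086
```

```bash
python3 snap.py e1; python3 plan.py 584.4,-250.7,100,-2.4,4
```

```text
t 27.55 pos [ 584.3 -250.4  149.3] rpy [-180.     0.    -2.2] F [-0.5  0.  -3.3] open 8.7 q [-23.  16.  12.  86.   0. 159.]
[[0, 0, 12, 0, 0, 0.0], [0, 0, 13, 0, 0, 0.0], [0, 0, 12, 0, 0, 0.0], [0, 0, 12, 0, 0, 0.0]]
end [ 584.3 -250.4  100.3] -2.2
```

View pics/e1.png

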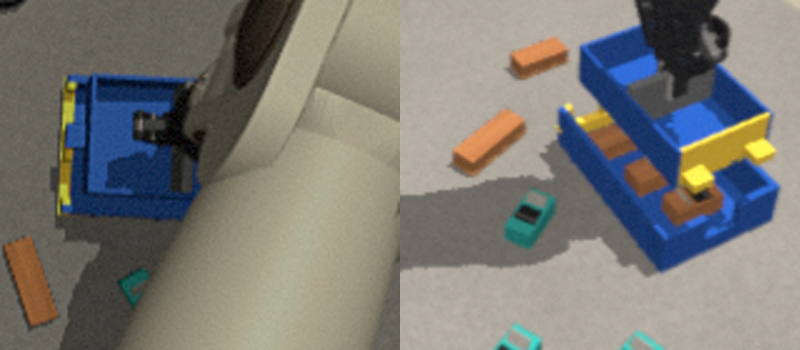

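The tray sits square over the bin, with its yellow end over the bin's blue end. I'll lower it, slowly at the end.

>>> servo_tool(
  motion=[
    [[0, 0, 12, 0, 0, 0], [0, 0, 13, 0, 0, 0], [0, 0, 12, 0, 0, 0], [0, 0, 8, 0, 0, 0], [0, 0, 4, 0, 0, 0]],
  ],
)

```text
time: 28.05
ee_pos: [0.5837, -0.2509, 0.0986]
tcp_rot: [-180.0, 0.1, -2.3]
wrist_force: [-0.9, -0.8, -3.6]
opening: 0.0085
```

>>> servo_tool(
  motion=[
    [[0, 0, 1, 0, 0, 0], [0, 0, 1, 0, 0, 0], [0, 0, 0, 0, 0, 0]],
  ],
)

```text
time: 28.35
ee_pos: [0.5845, -0.2513, 0.0987]
tcp_rot: [180.0, -0.0, -2.3]
wrist_force: [0.1, -0.2, -3.8]
opening: 0.0089
```

```bash
python3 snap.py e2; python3 plan.py
```

```text
t 28.45 pos [ 584.5 -251.3   98.8] rpy [180.   -0.   -2.3] F [-0.8  0.8 -3. ] open 8.7 q [-23.  16.   6.  80.  -0. 159.]
end [ 584.5 -251.3   98.8] -2.3
```

View pics/e2.png

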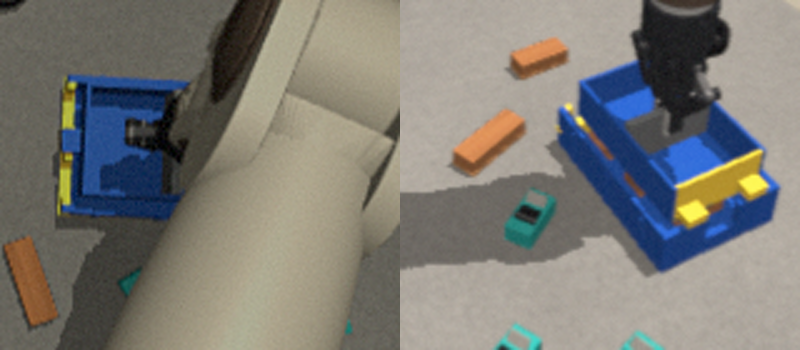

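>>> servo_tool(
  motion=[
    [[0, 0, 1, 0, 0, 0], [0, 0, 1, 0, 0, 0], [0, 0, 0, 0, 0, 0]],
  ],
)

```text
time: 28.75
ee_pos: [0.5842, -0.2512, 0.0961]
tcp_rot: [-180.0, 0.0, -2.3]
wrist_force: [-0.3, -0.6, -2.2]
opening: 0.0089
```

>>> servo_tool(
  motion=[
    [[0, 0, 1, 0, 0, 0], [0, 0, 0, 0, 0, 0]],
  ],
)

```text
time: 28.95
ee_pos: [0.5843, -0.2512, 0.0953]
tcp_rot: [180.0, -0.0, -2.3]
wrist_force: [0.5, 0.0, -3.5]
opening: 0.0086
```

>>> servo_tool(
  motion=[
    [[0, 0, 1, 0, 0, 0], [0, 0, 0, 0, 0, 0]],
  ],
)

```text
time: 29.15
ee_pos: [0.5843, -0.2512, 0.0952]
tcp_rot: [180.0, -0.0, -2.3]
wrist_force: [-1.8, 1.4, 4.1]
opening: 0.0085
```

Contact: the force went from -3.5 N to +4 N at TCP z 95, which matches the underside at about 46 mm. I'll release and retreat.

>>> servo_tool(
  motion=[
    [[0, 0, 0, 0, 0, 0], [0, 0, 0, 0, 0, 0], [0, 0, 0, 0, 0, 0], [0, 0, 0, 0, 0, 0]],
  ],
  gripper=40,
)

```text
time: 29.55
ee_pos: [0.5843, -0.2512, 0.0942]
tcp_rot: [-180.0, 0.0, -2.3]
wrist_force: [0.1, -0.3, 0.8]
opening: 0.0401
```

>>> servo_tool(
  motion=[
    [[0, 0, -10, 0, 0, 0], [0, 0, -20, 0, 0, 0], [0, 0, -30, 0, 0, 0], [0, 0, -30, 0, 0, 0], [0, 0, -30, 0, 0, 0]],
  ],
)

```text
time: 30.05
ee_pos: [0.5841, -0.2511, 0.2163]
tcp_rot: [180.0, -0.0, -2.3]
wrist_force: [0.8, -0.9, 0.7]
opening: 0.0401
```

```bash
python3 plan.py 400,100,220,0,14
```

```text
t 30.05 pos [ 584.1 -251.1  216.3] rpy [180.   -0.   -2.3] F [ 0.8 -0.9  0.7] open 40.1 q [-23.  17.  20.  93.   0. 159.]
[[-14, -25, 0, 0, 0, -0.0], [-14, -24, -1, 0, 0, -0.01], [-14, -25, 0, 0, 0, 0.0], [-14, -24, 0, 0, 0, -0.0], [-14, -25, 0, 0, 0, -0.0]]
[[-14, -25, -1, 0, 0, -0.01], [-14, -25, 0, 0, 0, -0.0], [-13, -24, 0, 0, 0, -0.0], [-14, -25, 0, 0, 0, -0.01], [-13, -25, -1, 0, 0, 0.0]]
[[-14, -25, 0, 0, 0, -0.0], [-13, -25, 0, 0, 0, -0.0], [-14, -25, 0, 0, 0, -0.01], [-13, -25, -1, 0, 0, -0.0]]
end [399.7 100.  220.3] -0.0
```

```bash
python3 plan.py 400,100,230,40,15
```

```text
t 30.05 pos [ 584.1 -251.1  216.3] rpy [180.   -0.   -2.3] F [ 0.8 -0.9  0.7] open 40.1 q [-23.  17.  20.  93.   0. 159.]
[[-13, -23, -1, 0, 0, -0.05], [-12, -23, -1, 0, 0, -0.05], [-11, -25, -1, 0, 0, -0.05], [-10, -24, -1, 0, 0, -0.05], [-8, -25, -1, 0, 0, -0.05]]
[[-7, -26, 0, 0, 0, -0.05], [-6, -25, -1, 0, 0, -0.04], [-5, -26, -1, 0, 0, -0.05], [-3, -27, -1, 0, 0, -0.05], [-3, -26, -1, 0, 0, -0.05]]
[[-1, -26, -1, 0, 0, -0.05], [1, -27, -1, 0, 0, -0.05], [2, -26, -1, 0, 0, -0.05], [3, -26, -1, 0, 0, -0.05], [4, -27, -1, 0, 0, -0.05]]
end [399.5 100.2 230.3] 40.1
```

>>> servo_tool(
  motion=[
    [[-13, -23, -1, 0, 0, -0.05], [-12, -23, -1, 0, 0, -0.05], [-11, -25, -1, 0, 0, -0.05], [-10, -24, -1, 0, 0, -0.05], [-8, -25, -1, 0, 0, -0.05]],
  ],
)

```text
time: 30.55
ee_pos: [0.5225, -0.1335, 0.2202]
tcp_rot: [180.0, -0.0, 12.1]
wrist_force: [-0.2, 0.5, -0.2]
opening: 0.0402
```

>>> servo_tool(
  motion=[
    [[-7, -26, 0, 0, 0, -0.05], [-6, -25, -1, 0, 0, -0.04], [-5, -26, -1, 0, 0, -0.05], [-3, -27, -1, 0, 0, -0.05], [-3, -26, -1, 0, 0, -0.05]],
  ],
)

```text
time: 31.05
ee_pos: [0.4606, -0.0164, 0.2243]
tcp_rot: [180.0, -0.1, 25.9]
wrist_force: [-0.2, -0.2, 0.2]
opening: 0.0397
```

>>> servo_tool(
  motion=[
    [[-1, -26, -1, 0, 0, -0.05], [1, -27, -1, 0, 0, -0.05], [2, -26, -1, 0, 0, -0.05], [3, -26, -1, 0, 0, -0.05], [4, -27, -1, 0, 0, -0.05]],
  ],
)

```text
time: 31.55
ee_pos: [0.3991, 0.101, 0.2293]
tcp_rot: [180.0, -0.1, 40.2]
wrist_force: [0.1, -0.2, -1.0]
opening: 0.0398
```

```bash
cat > fin.py <<'E'
from fitbt import *
res=pickle.load(open('res.pkl','rb')); b=res['bin']
ps=[bot.camera('top'),bot.camera('side')]
# edge overlay: predicted tray seated
parts=trayparts(); v=[b[0],b[1],b[2]+np.pi,.046]
ims=[]
for i,p in enumerate(ps):
    im=cv2.resize(cv2.cvtColor(p['color'],4),None,fx=4,fy=4,interpolation=2); raw=im.copy()
    draw(p,parts,v,im,4)
    s=(slice(560,960),slice(1120,1600)) if i==0 else (slice(720,1280),slice(960,1480))
    ims+= [cv2.resize(raw[s],(390,300)),cv2.resize(im[s],(390,300))]
cv2.imwrite('pics/f1.png',np.vstack([np.hstack(ims[:2]),np.hstack(ims[2:])]))
cv2.imwrite('pics/f2.png',cv2.cvtColor(ps[0]['color'],4))
def sil(v):
    return
E
python3 fin.py; python3 plan.py
```

```text
t 31.65 pos [398.6 102.  229.5] rpy [ 1.80e+02 -1.00e-01  4.03e+01] F [0.4 1.1 0.3] open 40.0 q [ 14. -14. -10.  94.   0. 154.]
end [398.6 102.  229.5] 40.3
```

View pics/f1.png

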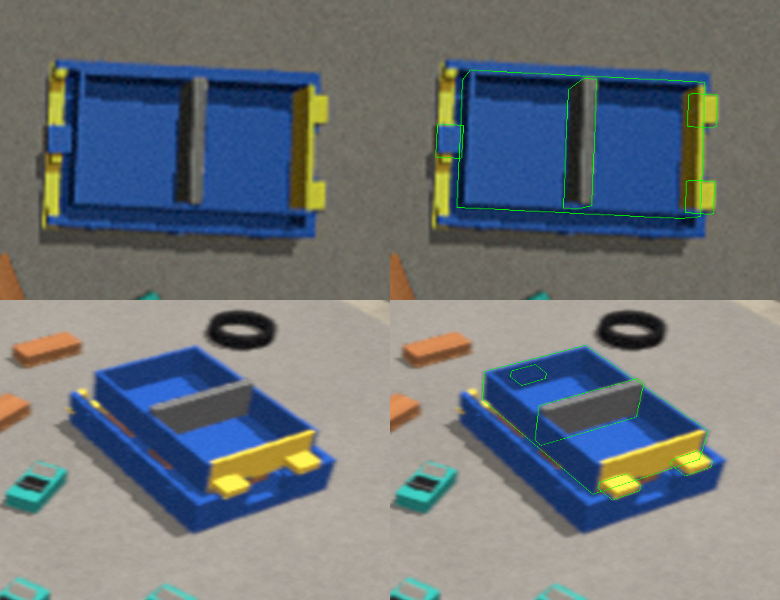

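View pics/f2.png

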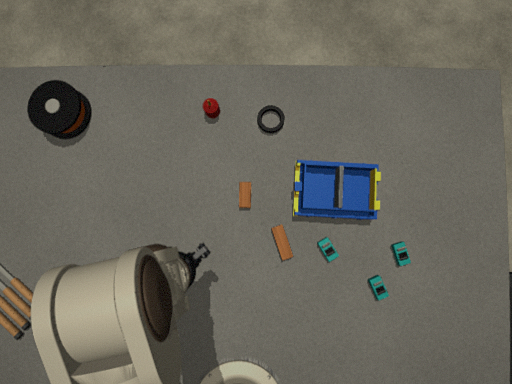

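The tray matches its predicted outline at 46 mm seat height in both views, and its lugs lie on the rims. The blocks, oil can, tape and turquoise look-alikes are where they were, so I'll hand in.

```bash
python3 -c "
from workcell import bot
print(bot.job_done())"
```

```text
the job is handed in; nothing more can be done
None
```

The three wooden planes are packed in the blue bin and the tray is stacked on top, turned half round. I handed the job in at about 32 s.

- **Planes:** in the two camera views they stand upright and parallel, to within about 2°. The long one is at bin y ≈ +62 mm (yellow end), the mid one at ≈ −2 mm and the short one at ≈ −56 mm (blue end). The short one is about 10 mm inside the centre of its third but still wholly within it. That fit was loose, though it agrees with the poses at release to within about 3 mm.
- **Tray:** its yellow end is over the bin's blue end. It touched down on its lugs at a height that fits the stated 46 mm. After release it matched the predicted outline for that height in both views.
- **Bystanders:** the sanding blocks, oil can, tape and turquoise look-alikes look unmoved in the last top view, and the robot was clear of everything.
- **Flaws:** a finger brushed the bin's yellow wall with about 10 N when releasing the long plane. The long plane also met the bin floor with about 20 N as it was set down. Both are below the limits, and the bin shows no shift.

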